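Dry the rinsed sample jars in the field dryer

TASK

Set the three rinsed sample jars drying: lift the aluminium cover off the dryer by its knob and lay it flat, knob up, on the black rubber mat, take the loose caps off those jars that still have one and lay them on the same mat, and stand all three jars upright, open, on the floor of the dryer's tub. Only when all the jars are in, turn the dryer's dial until its pointer stands at the broad long mark on the scale, and leave it so, cover off, without disturbing the meter or the blue jar.

Things in the scene. Friction and masses are not known exactly. Their poses are not given: they have to be found in the camera images.
- dryer: grey bench dryer, fixed. Origin: on the table under the centre of its open-topped tub; x points away from the control end. Tub outside 230 (x) by 110 (y) mm, rim 65 mm up; inside 210 by 90 mm, floor 30 mm up: room for three jars in a row along x. The control end, 45 mm tall, reaches from the tub's -x wall to x = -235 mm, with the dial on top.
- tub (a point): centre of the tub's floor, axes as the dryer's: inside, x runs -105 to 105 mm and y -45 to 45 mm
- cover: loose aluminium cover, plate 230 (x) by 110 (y) by 8 mm, under it a locating step 200 by 80 by 6 mm that hangs inside the tub's rim, on top a black knob on a stem. Origin: centre of the step's underside, z up; 59 mm above the table on the dryer, about 3 mm when it lies on the mat. About 0.3 kg.
- cover_knob (a point): middle of the cover's round knob, 32 mm in diameter, 22 mm tall, on a 16 mm stem; 39 mm above the cover's origin, 25 mm above its plate
- dial (a joint): angle of the dryer's dial, rad: 0 to 2.8, grows clockwise seen from above, stays where left (friction 0.04 N m). The pointer line lies along the dial's bar grip; at 0 it points to the dryer's -x. Fine ticks every 0.2 rad from 0 to 2.8; the one broad long mark is at 1.9 rad. It starts between 0 and 0.9.
- mat: black rubber mat fixed on the table, 300 (x) by 270 (y) by 3 mm, left or right of the dryer. Origin: centre of its underside.
- drain_tray: white shallow tray fixed on the table, outside 270 by 270 mm, 18 mm tall, walls and floor 5 mm thick, on the other side of the dryer; the jars stand in it. Origin: centre of its underside.
- jar1: empty amber glass jar: body 60 mm diameter and 54 mm tall, sloping shoulder up to 62 mm, then a neck 41 mm in diameter up to the mouth, 85 mm in all. Origin: centre of its underside, z up. Starts upright in drain_tray (floor 5 mm above the table) with or without its loose cap.
- jar2: empty amber glass jar: body 60 mm diameter and 54 mm tall, sloping shoulder up to 62 mm, then a neck 41 mm in diameter up to the mouth, 85 mm in all. Origin: centre of its underside, z up. Starts upright in drain_tray (floor 5 mm above the table) with or without its loose cap.
- jar3: empty amber glass jar: body 60 mm diameter and 54 mm tall, sloping shoulder up to 62 mm, then a neck 41 mm in diameter up to the mouth, 85 mm in all. Origin: centre of its underside, z up. Starts upright in drain_tray (floor 5 mm above the table) with or without its loose cap.
- cap1: white loose slip-on cap (no thread) of jar1, 54 mm in diameter, 26 mm tall, skirt 4 mm thick with about 2.5 mm play round the neck, closed top. Origin: centre of its open lower rim, z towards its closed top. On the jar its origin is 63 mm above the jar's underside and its top is 89 mm above it; lifts straight off (26 mm). Some caps are absent (None): that jar is open already.
- cap2: white loose slip-on cap (no thread) of jar2, 54 mm in diameter, 26 mm tall, skirt 4 mm thick with about 2.5 mm play round the neck, closed top. Origin: centre of its open lower rim, z towards its closed top. On the jar its origin is 63 mm above the jar's underside and its top is 89 mm above it; lifts straight off (26 mm). Some caps are absent (None): that jar is open already.
- cap3: white loose slip-on cap (no thread) of jar3, 54 mm in diameter, 26 mm tall, skirt 4 mm thick with about 2.5 mm play round the neck, closed top. Origin: centre of its open lower rim, z towards its closed top. On the jar its origin is 63 mm above the jar's underside and its top is 89 mm above it; lifts straight off (26 mm). Some caps are absent (None): that jar is open already.
- meter: grey handheld water meter, 90 by 160 by 45 mm, lying beyond the dryer; leave alone. Origin: centre of its underside.
- tub_jar: blue plastic jar, 76 mm diameter, 75 mm tall, beyond the dryer; leave alone. Origin: centre of its underside.
- dial_grip (a point): on the dial's axis, 82 mm above the table, at the height to grip its bar; the bar is 42 mm long, 14 mm wide, its top 89 mm and the round disc under it 59 mm above the table; on the tub's middle line, 178 mm towards the dryer's -x from the tub's centre

How it is judged:
By the outcome, as a careful person would: the job done as asked, in the order asked, and still so for the second after the job is handed in, with the robot touching nothing.
Of cap1, cap2, cap3 only 1 to 3 are there at a start; the rules pass over those that are not, and their reading is None.
At some moment in a run one of jar1, jar2, jar3 may be knocked a few centimetres aside while the robot is not near it.
It also fails if it takes over 210 s, if anything falls off the work surface, if the arm or the gripper's body presses on something with over 40 N, if the wrist force passes 120 N, or if a joint passes its speed limit or range.

ROBOT

A 7-joint arm with a two-finger parallel gripper is mounted at the origin on the work surface. World frame = base frame: x ahead of the robot, y to its left, z up, the work surface at z = 0. Lengths are in m, angles in rad, forces in N, time in s.
With the tool pointing down it reaches from about 0.4 to 0.85 m from the base axis. Payload 10.4 kg.
Tool frame: the origin (TCP) lies at the very end of the fingers, on their centre line; the grasp point (between the pads) lies 19 mm behind it; z points along the fingers, y is the line along which they close (so a half turn about z gives the same grasp; the last joint's range is limited). The gripper opens to 87 mm and grips with 3 to 60 N. Pads are 19 mm wide; open, the fingers measure 117 mm over their backs; the gripper's body (75 mm by 190 mm) begins 51 mm behind the grasp point.
Start: joints at [1.204, 0.332, -0.065, 1.46, 0.022, 1.35, -0.088], TCP at [0.211, -0.588, 0.183] pointing down, gripper open.
Joint ranges: [-2.6, 2.6], [-0.5, 2.12], [-1.47, 1.34], [0.16, 2.42], [-1.27, 4.41], [0.06, 2.06], [-2.6, 2.6]. Speed limits (rad/s): [2.22, 2.22, 2.79, 2.79, 3.14, 3.14, 3.14].

INTERFACE

Orientations are given as a unit quaternion [x, y, z, w].
In Python, from bench import status, camera, order gives the robot as it stands.
- The arm moves only by the tool jog_arm, never from a script. Its argument "plan" is a list of rows, each a list of 7 numbers: the turn, a rotation vector about the tool's x, y, z in rad, then the shift along the tool's x, y, z in mm, then the opening, from -1 (shut) to 1 (fully open). A call has 1 to 12 rows; each row is the pose to reach, as a shift and turn from the pose commanded when the call began, along the tool's axes at that moment; what a row does not reach only later rows make up. A row lasts 1/10 s, in which the tool goes at most 50 mm and 8.59 degrees, less where a joint would pass 70% of its speed; a pose out of reach is approached as far as the arm can. A call with a gripper value outside its range is refused whole. The fingers move at their own pace and stop on an object; "squeeze" is the grip in N (left out, the last holds). Time passes only in rows, so rows that repeat a pose let the fingers close. It gives the time, the measured TCP pose, the force, the opening and the grip force at its end, in the units of the state.
- status.read_state(): the state, without advancing time (a new reading comes with each control period).
- camera(name): name is "side" or "top" or "wrist"; returns a dict with "image" (384x512x3 uint8, red, green, blue), "z_map" (384x512 float32, m along the optical axis (not along the pixel's ray), 0 where there is no reading), "fx", "fy", "cx", "cy" (pixels), "k1" (the pictures are not rectified: a ray, as slopes to the right and down, at radius r is drawn at 1 + k1 r^2 times it, then the intrinsics apply), "world_from_camera" (4x4, takes a point from camera to world coordinates); the wrist camera has in their place "mount" (4x4, takes a point from camera to tool coordinates, whose origin is the TCP and whose axes are the flange's). Camera axes: x right, y down, z forward; pixel columns grow to the right and rows downward; lengths in m; the calibration is good to about 2 mm. A picture is of the moment at which its call begins: read the wrist's pose just before it.
- order.close_job(): hands the job in; it is judged then, once.
The state is a dict: "time": time; "joint_positions": joint angles; "joint_vel": joint speeds; "joint_torque": joint torques, N m; "ee_pos": TCP position; "eef_rot": TCP orientation; "ft_force": force on the tool from outside, world axes, zero at the start; "torque": the same for the moment, N m; "width": finger opening in m; "grip_force": force on a finger pad.
Only numpy, scipy, OpenCV 4.12 (cv2) and the standard library are available. Lean on these libraries where they do the work, as an engineer would, in place of code of your own. Each camera call takes 0.05 s, during which the arm holds its last target. There are 200 camera calls.

## Working session

There is one attempt and no reset: what is moved stays moved. The work goes in short steps, Python scripts to look and compute and a tool call to move; the robot and the scene stay as the last step left them, time stands still between calls to the robot, and variables do not carry over. Pictures are saved under pics/ and viewed, at most 14 in all, crops included, and the job is handed in when it is done.

Besides the shell and the picture viewer there is one more tool, called after "Emit:" in YAML: its name, and indented under it one key for each argument. jog_arm: Moves the arm, as the interface text tells. Its arguments: {"type":"object","properties":{"plan":{"type":"array"},"squeeze":{"type":"number"}},"required":["plan"]}

```bash
ls; mkdir -p pics
cat > h.py <<'E'
import numpy as np, cv2, pickle
from scipy.spatial.transform import Rotation as R
from bench import status, camera, order
def grab(name):
    s=status.read_state(); c=camera(name)
    if name=="wrist":
        T=np.eye(4); T[:3,:3]=R.from_quat(s["eef_rot"]).as_matrix(); T[:3,3]=s["ee_pos"]
        c["world_from_camera"]=T@np.array(c["mount"])
    return c
def rays(c,uv):
    uv=np.atleast_2d(np.asarray(uv,float))
    d=np.stack([(uv[:,0]-c["cx"])/c["fx"],(uv[:,1]-c["cy"])/c["fy"]],1); n=d.copy()
    for _ in range(20): n=d/(1+c["k1"]*(n**2).sum(1,keepdims=True))
    return np.c_[n,np.ones(len(n))]
def on_plane(c,uv,z):
    W=np.array(c["world_from_camera"]); d=rays(c,uv)@W[:3,:3].T; o=W[:3,3]
    return o+d*((z-o[2])/d[:,2])[:,None]
def pts(c,uv):
    W=np.array(c["world_from_camera"]); uv=np.atleast_2d(uv).astype(int)
    z=c["z_map"][uv[:,1],uv[:,0]]
    return (rays(c,uv)*z[:,None])@W[:3,:3].T+W[:3,3]
def cloud(c):
    v,u=np.mgrid[:384,:512]; return pts(c,np.c_[u.ravel(),v.ravel()]).reshape(384,512,3)
def save(c,n,crop=None,s=1):
    im=c["image"][:,:,::-1]
    if crop: im=im[crop[1]:crop[3],crop[0]:crop[2]]
    cv2.imwrite("pics/"+n,cv2.resize(im,None,fx=s,fy=s))
E
python3 - <<'E'
from h import *
s=status.read_state(); print({k:np.round(v,3) for k,v in s.items()})
t=grab("top"); save(t,"top0.png",s=1.5); d=grab("side"); save(d,"side0.png",s=1.5)
for c in (t,d): print(c["fx"],c["k1"],np.round(c["world_from_camera"],3).tolist(),(c["z_map"]>0).mean())
pickle.dump((t,d),open("c0.pkl","wb"))
E
```

```text
pics
{'time': np.float64(0.0), 'joint_positions': array([ 1.204,  0.333, -0.065,  1.461,  0.022,  1.35 , -0.089]), 'joint_vel': array([ 0.001, -0.001, -0.001, -0.   ,  0.001, -0.001, -0.002]), 'joint_torque': array([ 1.0000e-03, -6.2327e+01,  2.5000e-02, -3.8990e+01, -6.1000e-02,
        4.0000e-02,  0.0000e+00]), 'ee_pos': array([ 0.211, -0.588,  0.182]), 'eef_rot': array([ 0.985,  0.171, -0.   , -0.001]), 'ft_force': array([ 0.544,  0.016, -0.539]), 'torque': array([ 0.006,  0.006, -0.02 ]), 'grip_force': np.float64(0.0), 'width': np.float64(0.087)}
499.09345074986214 -0.16432163368376237 [[-0.021, -0.989, 0.149, 0.394], [-1.0, 0.022, 0.006, -0.012], [-0.009, -0.149, -0.989, 1.479], [0.0, 0.0, 0.0, 1.0]] 0.9961293538411459
390.36038251891205 0.045118152535809385 [[0.996, -0.046, 0.078, 0.505], [-0.091, -0.478, 0.874, -0.93], [-0.003, -0.877, -0.48, 0.59], [0.0, 0.0, 0.0, 1.0]] 0.996246337890625
```

View pics/top0.png

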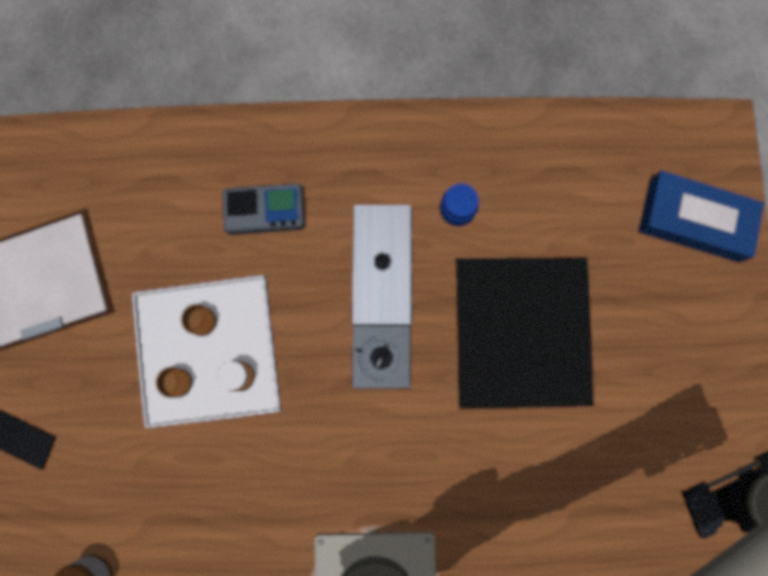

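View pics/side0.png

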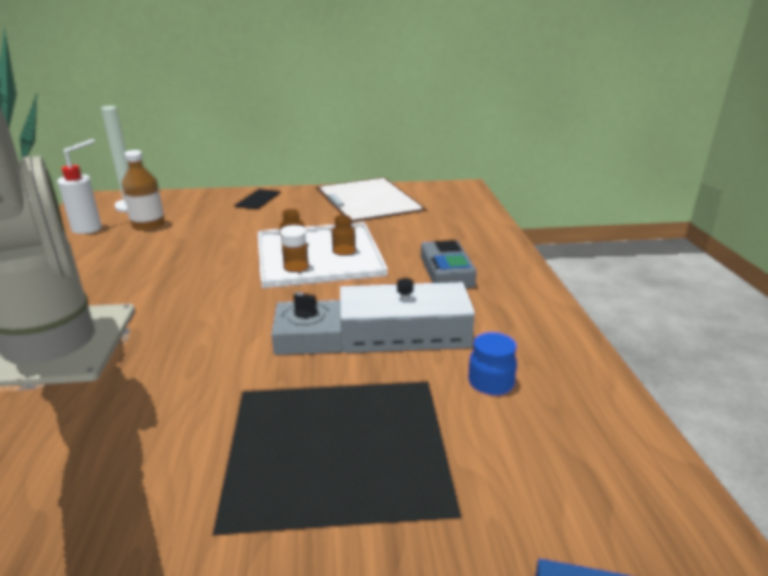

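The top view (1.5x) shows the cover at (382,262), the dial at (381,357), and the mat at right, centred near (525,333). The tray at left holds one capped jar at (235,376) and open jars at (200,320) and (175,381). The side view confirms a single cap, plus the meter and blue jar beyond.

```bash
cat > m.py <<'E'
from h import *
from scipy import ndimage as nd
def quad(c,mask,z):
    k,_=cv2.findContours(mask.astype(np.uint8),cv2.RETR_EXTERNAL,cv2.CHAIN_APPROX_NONE); k=max(k,key=cv2.contourArea)
    P=on_plane(c,k[:,0,:],z)[:,:2]; r=cv2.minAreaRect((P*1000).astype(np.float32)); return np.round(r[0],1),np.round(r[1],1),round(r[2],2)
def circ(P):
    (x,y),r=cv2.minEnclosingCircle((P[:,:2]*1000).astype(np.float32)); return np.round([x,y,r],1)
if __name__=="__main__":
    t,d=pickle.load(open("c0.pkl","rb"))
    C=cloud(t); Z=C[...,2]; im=t["image"].astype(int); X,Y=C[...,0],C[...,1]
    box=lambda x0,x1,y0,y1:(X>x0)&(X<x1)&(Y>y0)&(Y<y1)
    reg=lambda u0,v0,u1,v1: (lambda m:(m.__setitem__((slice(v0,v1),slice(u0,u1)),True),m)[1])(np.zeros((384,512),bool))
    print("mat",quad(t,(im.sum(2)<120)&reg(295,165,405,280),.003))
    cov=reg(225,130,285,216)&(Z>.063); print("cover",quad(t,cov,.073),np.median(Z[cov]))
    print("box",quad(t,reg(225,130,285,265)&(Z>.025),.06))
    print("ctrl",np.median(Z[reg(238,250,270,257)]))
    kn=reg(225,130,285,216)&(Z>.09); print("knob",circ(pts(t,np.argwhere(kn)[:,::-1])),Z[kn].max(),kn.sum(), circ(on_plane(t,np.argwhere(reg(240,160,270,190)&(im.sum(2)<200))[:,::-1],.105)))
    dl=reg(225,216,285,265)&(Z>.055); print("dial",circ(C[dl]),Z[dl].max()); bl=dl&(Z>.075); print("bar",quad(t,bl,.089),bl.sum())
    lab,n=nd.label(reg(90,180,190,285)&(Z>.03))
    for i in range(1,n+1):
        m=lab==i
        if m.sum()>20:
            top=m&(Z>Z[m].max()-.012); print("jar",m.sum(),Z[m].max(),circ(C[m]),circ(C[top]),np.round(C[top].mean(0),4))
    print("tray",quad(t,reg(80,175,192,292)&(Z>.003)&(im.min(2)>130),.018))
E
python3 m.py
python3 - <<'E'
from h import *
t,d=pickle.load(open("c0.pkl","rb")); save(t,"d.png",(220,210,290,270),8)
E
```

```text
mat (array([ 499.8, -306.1]), array([264.4, 295.3]), 89.2)
cover (array([632.5, -24.6]), array([113.9, 229.1]), 88.73) 0.07335132274104272
box (array([573.8, -23.4]), array([115. , 353.1]), 88.76)
ctrl 0.044817614577184806
knob [520.3 -18.5 126.5] 1.4788092368504964 128 [630.6 -25.9  12.7]
dial [466.8 -20.7  73.3] 1.4788092368504964
bar (array([452.5, -19.2]), array([13.9, 41.2]), 65.46) 95
jar 280 1.4788092368504964 [473.2 171.8 200.4] [394.  -12.2   0. ] [ 0.394  -0.0122  1.4788]
jar 408 1.4788092368504964 [409.2 137.3 150.3] [394.  -12.2   0. ] [ 0.394  -0.0122  1.4788]
jar 296 1.4788092368504964 [406.1 197.6 210.2] [394.  -12.2   0. ] [ 0.394  -0.0122  1.4788]
tray (array([474.3, 327.7]), array([270.9, 270.7]), 6.35)
```

View pics/d.png

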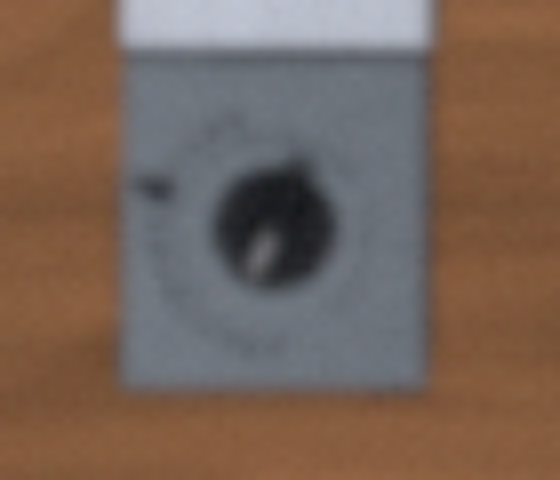

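The pointer bar points down-left, at about 0.41 rad. The broad mark at (155,187) in the crop sits left and slightly up, consistent with 1.9 rad clockwise from -x. Next I refine the jars and work out the first move.

```bash
cat >> h.py <<'E'
def reg(u0,v0,u1,v1):
    m=np.zeros((384,512),bool); m[v0:v1,u0:u1]=True; return m
def jars(t):
    from scipy import ndimage as nd
    im=t["image"].astype(int); C=cloud(t); Z=C[...,2]
    r,g,b=im[...,0],im[...,1],im[...,2]
    lab,n=nd.label(reg(90,175,192,290)&(Z>.05)&(Z<.12)); out=[]
    for i in range(1,n+1):
        m=lab==i
        if m.sum()<30: continue
        z=np.percentile(Z[m],95); top=m&(Z>z-.008)
        uv=np.argwhere(top)[:,::-1]; (u,v),rad=cv2.minEnclosingCircle(uv.astype(np.float32))
        out.append((m.sum(),round(float(z),4),np.round(on_plane(t,[u,v],z)[0]*1000,1),np.round(C[top].mean(0)*1000,1),round(rad*float(t["z_map"][m].mean())/t["fx"]*1000,1)))
    return out
def go(*tg,deg=0):
    "targets (x,y,z mm, psi rad): rows from the present pose"
    s=status.read_state(); Q=R.from_quat(s["eef_rot"]); p=s["ee_pos"]*1000
    print("now",np.round(p,1),"psi",np.round(np.arctan2(*Q.as_matrix()[1::-1,0]),3),"J",np.round(s["joint_positions"],2),"F",np.round(s["ft_force"],1),"w",round(float(s["width"]),4),"t",s["time"])
    for x,y,z,psi in tg:
        D=R.from_euler("z",psi)*R.from_euler("x",np.pi)
        print(np.round((Q.inv()*D).as_rotvec(),3).tolist(),np.round(Q.inv().apply(np.array([x,y,z])-p),1).tolist())
E
python3 - <<'E'
from h import *
t,d=pickle.load(open("c0.pkl","rb"))
for j in jars(t): print(j)
C=cloud(t); m=reg(225,130,285,200)&(C[...,2]>.09)&(C[...,2]<.15); print(np.round(C[m].mean(0),4),m.sum(),C[m].max(0),C[m].min(0))
m=reg(285,110,330,160)&(C[...,2]>.05)&(C[...,2]<.15); print("blue",np.round(C[m].mean(0),4))
go((632,-25,200,-.022),(632,-25,110,-.022))
E
```

```text
(np.int64(250), 0.0928, array([533.1, 333.9,  92.8]), array([534. , 335.4,  89.6]), 19.3)
(np.int64(385), 0.0982, array([424.9, 258.3,  98.2]), array([424.4, 257.8,  94.6]), 27.5)
(np.int64(255), 0.0917, array([411.9, 382.3,  91.7]), array([413.8, 382.9,  89.5]), 20.5)
[ 0.6295 -0.0244  0.1075] 107 [ 0.64664633 -0.01036365  0.11582375] [ 0.61498258 -0.03844818  0.09234595]
blue [ 0.7497 -0.1801  0.0725]
now [ 210.5 -588.1  182.4] psi 0.344 J [ 1.2   0.33 -0.06  1.46  0.02  1.35 -0.09] F [-0.  -0.8  0.8] w 0.0872 t 0.1
[-0.001, 0.0, 0.366] [586.6, -388.1, -17.1]
[-0.001, 0.0, 0.366] [586.6, -387.9, 72.9]
```

Emit:
jog_arm:
  plan:
    - [0,0,0.366,587,-388,-17,1]
    - [0,0,0.366,587,-388,-17,1]
    - [0,0,0.366,587,-388,-17,1]
    - [0,0,0.366,587,-388,-17,1]
    - [0,0,0.366,587,-388,-17,1]
    - [0,0,0.366,587,-388,-17,1]
    - [0,0,0.366,587,-388,-17,1]
    - [0,0,0.366,587,-388,-17,1]
    - [0,0,0.366,587,-388,-17,1]
    - [0,0,0.366,587,-388,-17,1]
    - [0,0,0.366,587,-388,-17,1]
    - [0,0,0.366,587,-388,-17,1]

```text
time: 1.3
ee_pos: [0.5696, -0.1086, 0.1975]
eef_rot: [1.0, -0.011, -0.0, 0.0]
ft_force: [1.1, -1.4, -0.0]
width: 0.0869
grip_force: 0.0
```

Run:
```python
from h import *
go((632,-25,200,-.022),(631,-25,79,-.022))
```

```text
now [ 569.6 -108.6  197.5] psi -0.023 J [ 0.48  0.26 -0.44  1.54  0.11  1.36 -1.57] F [ 1.1 -1.4 -0. ] w 0.0869 t 1.3
[0.0, 0.0, -0.001] [60.4, -85.0, -2.5]
[0.0, 0.0, -0.001] [59.5, -85.0, 118.5]
```

Emit:
jog_arm:
  plan:
    - [0,0,0,60,-85,-2,1]
    - [0,0,0,60,-85,-2,1]
    - [0,0,0,60,-85,-2,1]
    - [0,0,0,60,-85,-2,1]

```text
time: 1.7
ee_pos: [0.6308, -0.0247, 0.1987]
eef_rot: [1.0, -0.01, -0.001, -0.0]
ft_force: [0.4, -0.7, -0.2]
width: 0.0875
grip_force: 0.0
```

Run:
```python
from h import *
go((631,-25,79,-.022))
w=grab("wrist"); C=cloud(w); Z=C[...,2]; save(w,"w0.png")
m=(Z>.095)&(Z<.113)&(abs(C[...,0]-.63)<.04)&(abs(C[...,1]+.025)<.04); print("knob",m.sum(),C[m].min(0),C[m].max(0),np.median(Z[m]))
```

```text
now [630.8 -24.7 198.7] psi -0.019 J [ 0.33  0.38 -0.48  1.4   0.17  1.41 -1.74] F [ 0.4 -0.7 -0.2] w 0.0875 t 1.7
[-0.001, 0.001, 0.003] [0.3, 0.4, 119.7]
knob 922 [ 0.614921   -0.0420466   0.09521469] [ 0.64570953 -0.01160774  0.11077459] 0.10874760101215675
```

View pics/w0.png

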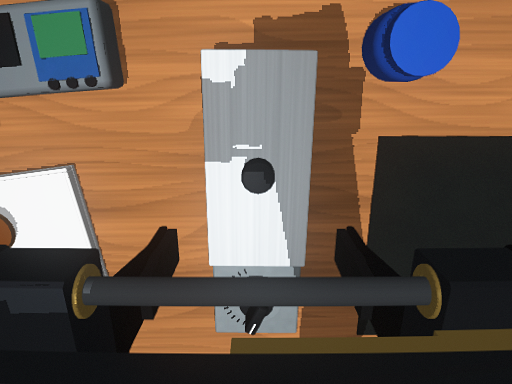

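The wrist view shows the knob at (258,176), centre about (630,-27) with its top at 109 mm, as expected. The blue jar and meter are clear. Descend, grip and lift.

Emit:
jog_arm:
  plan:
    - [0,0,0,0,2,45,1]
    - [0,0,0,0,2,85,1]
    - [0,0,0,0,2,110,1]
    - [0,0,0,0,2,119,1]
    - [0,0,0,0,2,119,1]
    - [0,0,0,0,2,119,-1]
    - [0,0,0,0,2,119,-1]
    - [0,0,0,0,2,119,-1]
    - [0,0,0,0,2,119,-1]
    - [0,0,0,0,2,119,-1]
    - [0,0,0,0,2,119,-1]
    - [0,0,0,0,2,119,-1]
  squeeze: 40

```text
time: 2.95
ee_pos: [0.6307, -0.0286, 0.0806]
eef_rot: [1.0, -0.011, 0.0, 0.0]
ft_force: [-0.3, -0.3, 0.4]
width: 0.039
grip_force: 0.0
```

Emit:
jog_arm:
  plan:
    - [0,0,0,0,0,-5,-1]
    - [0,0,0,0,0,-15,-1]
    - [0,0,0,0,0,-30,-1]
    - [0,0,0,0,0,-55,-1]
    - [0,0,0,0,0,-85,-1]
    - [0,0,0,0,0,-110,-1]
    - [0,0,0,0,0,-120,-1]
    - [0,0,0,0,0,-120,-1]

```text
time: 3.75
ee_pos: [0.6316, -0.0285, 0.2027]
eef_rot: [1.0, -0.011, 0.002, 0.0]
ft_force: [-0.3, 0.1, 0.3]
width: 0.0004
grip_force: 0.0
```

Run:
```python
from h import *
go((500,-365,200,-.015),(500,-365,23,-.015))
t=grab("top"); C=cloud(t); Z=C[...,2]
m=reg(200,80,300,260)&(Z>.15)&(Z<.21); print(m.sum(),np.median(C[m],0),C[m].min(0),C[m].max(0))
save(t,"t1.png")
```

```text
now [631.6 -28.5 202.7] psi -0.022 J [ 0.33  0.38 -0.48  1.39  0.17  1.41 -1.74] F [-0.3  0.1  0.3] w 0.0004 t 3.75
[0.0, -0.003, -0.007] [-124.2, 339.3, 2.3]
[0.0, -0.003, -0.007] [-124.8, 339.3, 179.3]
  return _methods._mean(a, axis=axis, dtype=dtype,
  ret = um.true_divide(
Traceback (most recent call last):
ValueError: zero-size array to reduction operation minimum which has no identity
```

The fingers close at about 70 mm/s, so I lifted before they reached the knob. I'll check that the cover is undisturbed and redo the grip.

Emit:
jog_arm:
  plan:
    - [0,0,0,0,0,0,0.3]
    - [0,0,0,0,0,0,0.3]
    - [0,0,0,0,0,0,0.3]
    - [0,0,0,0,0,0,0.3]
    - [0,0,0,0,0,0,0.3]
    - [0,0,0,0,0,0,0.3]
    - [0,0,0,0,0,0,0.3]
    - [0,0,0,0,0,0,0.3]
    - [0,0,0,0,0,0,0.3]

```text
time: 4.7
ee_pos: [0.6307, -0.0286, 0.2006]
eef_rot: [1.0, -0.011, 0.0, 0.0]
ft_force: [1.1, -0.1, 0.4]
width: 0.0556
grip_force: 0.0
```

Run:
```python
from h import *
w=grab("wrist"); C=cloud(w); Z=C[...,2]
m=(Z>.095)&(Z<.113)&(abs(C[...,0]-.63)<.04)&(abs(C[...,1]+.025)<.04); print("knob",m.sum(),C[m].min(0),C[m].max(0),np.median(Z[m]))
m=(Z>.068)&(Z<.078)&(abs(C[...,0]-.63)<.13)&(abs(C[...,1]+.025)<.07); print("plate",m.sum(),cv2.minAreaRect((C[m][:,:2]*1000).astype(np.float32)))
go((630.5,-27,79,-.022))
```

```text
knob 927 [ 0.61469222 -0.04216598  0.09524131] [ 0.64581727 -0.01084409  0.11099778] 0.10879495921611249
plate 21872 ((629.5774536132812, -26.57778549194336), (110.46131896972656, 230.17384338378906), 88.5143814086914)
now [630.7 -28.6 200.6] psi -0.022 J [ 0.33  0.38 -0.48  1.4   0.17  1.41 -1.74] F [-0.4  0.9  0.2] w 0.0561 t 4.75
[0.0, -0.0, -0.0] [-0.3, -1.6, 121.6]
```

Emit:
jog_arm:
  plan:
    - [0,0,0,0,-2,45,0.3]
    - [0,0,0,0,-2,90,0.3]
    - [0,0,0,0,-2,112,0.3]
    - [0,0,0,0,-2,121,0.3]
    - [0,0,0,0,-2,121,0.3]
    - [0,0,0,0,-2,121,-1]
    - [0,0,0,0,-2,121,-1]
    - [0,0,0,0,-2,121,-1]
    - [0,0,0,0,-2,121,-1]
    - [0,0,0,0,-2,121,-1]
    - [0,0,0,0,-2,121,-1]
    - [0,0,0,0,-2,121,-1]
  squeeze: 40

```text
time: 5.95
ee_pos: [0.6308, -0.0267, 0.0796]
eef_rot: [1.0, -0.011, 0.0, 0.0]
ft_force: [0.1, -0.1, -0.8]
width: 0.0088
grip_force: 0.0
```

Emit:
jog_arm:
  plan:
    - [0,0,0,0,0,0,-1]
    - [0,0,0,0,0,0,-1]
    - [0,0,0,0,0,0,-1]

```text
time: 6.25
ee_pos: [0.6308, -0.0266, 0.0796]
eef_rot: [1.0, -0.011, 0.0, 0.0]
ft_force: [0.0, -0.2, 0.5]
width: 0.0006
grip_force: 0.0
```

Run:
```python
from h import *
w=grab("wrist"); d=grab("side"); print(np.round(w["mount"],3).tolist())
im=np.vstack([w["image"],d["image"]])[:,:,::-1]; cv2.imwrite("pics/g1.png",cv2.resize(im,(400,600)))
go((630.5,-27,79,-.022))
```

```text
[[0.001, -0.952, -0.306, 0.083], [1.0, 0.001, -0.0, 0.001], [0.0, -0.306, 0.952, -0.202], [0.0, 0.0, 0.0, 1.0]]
now [630.8 -26.7  79.6] psi -0.022 J [ 0.33  0.46 -0.47  1.55  0.22  1.18 -1.77] F [-0.3 -0.9  0.5] w 0.0005 t 6.35
[0.0, 0.0, -0.0] [-0.3, 0.4, 0.6]
```

View pics/g1.png

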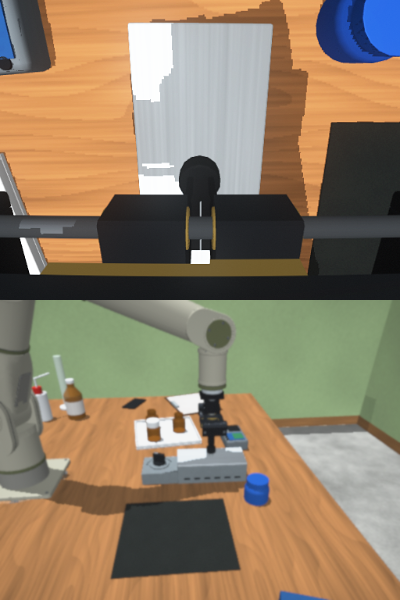

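Run:
```python
from h import *
w=grab("wrist"); w["image"]=np.clip(w["image"].astype(float)*2.2+10,0,255).astype(np.uint8); save(w,"g2.png",(190,180,330,340),3.7)
C=cloud(w)
for v in range(190,300,8): print(v,np.round(C[v,[236,246,256,266]]*1000).astype(int).tolist())
```

```text
190 [[646, -14, 72], [646, -21, 74], [646, -27, 74], [646, -34, 74]]
198 [[640, -14, 73], [640, -20, 73], [640, -27, 72], [640, -34, 73]]
206 [[635, -14, 74], [644, -21, 99], [646, -27, 103], [644, -33, 99]]
214 [[641, -15, 102], [644, -22, 110], [644, -27, 110], [643, -33, 108]]
222 [[639, -16, 109], [638, -21, 109], [639, -27, 110], [638, -33, 109]]
230 [[634, -16, 109], [640, -22, 124], [639, -27, 121], [641, -33, 125]]
238 [[629, -15, 110], [640, -22, 133], [639, -27, 131], [639, -32, 130]]
246 [[624, -15, 110], [640, -23, 141], [639, -27, 139], [638, -32, 138]]
254 [[667, -22, 197], [639, -23, 147], [636, -27, 142], [638, -32, 146]]
262 [[667, -22, 201], [639, -23, 154], [633, -27, 144], [639, -32, 155]]
270 [[667, -23, 206], [639, -23, 160], [628, -27, 143], [639, -32, 161]]
278 [[668, -23, 210], [662, -25, 201], [662, -28, 202], [661, -31, 200]]
286 [[666, -23, 212], [662, -25, 205], [662, -28, 205], [662, -31, 205]]
294 [[664, -23, 212], [660, -25, 206], [660, -28, 207], [660, -30, 206]]
```

View pics/g2.png

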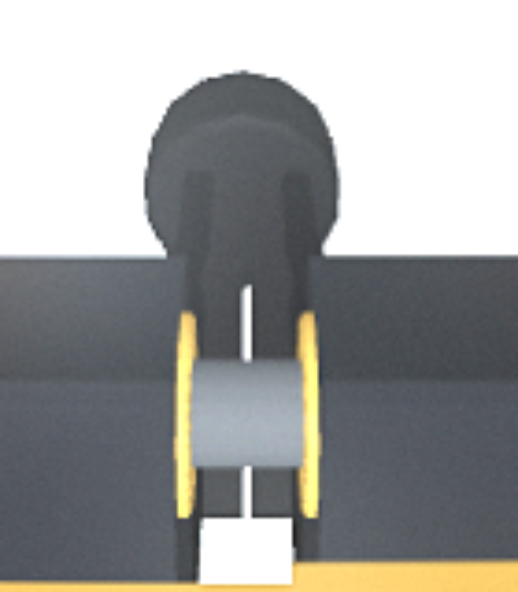

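Emit:
jog_arm:
  plan:
    - [0,0,0,0,0,-30,-1]
    - [0,0,0,0,0,-80,-1]
    - [0,0,0,0,0,-120,-1]
    - [0,0,0,0,0,-120,-1]
    - [0,0,0,0,0,-120,-1]

```text
time: 6.9
ee_pos: [0.6312, -0.0266, 0.2004]
eef_rot: [1.0, -0.011, 0.001, 0.0]
ft_force: [-0.1, -0.6, -1.1]
width: 0.0004
grip_force: 0.0
```

Run:
```python
from h import *
go((630.5,-27,79,-.022))
w=grab("wrist"); C=cloud(w); save(w,"g3.png"); print(w["fx"],w["cy"])
for v in range(160,300,6): print(v,np.round(C[v,[226,236,246,256,266,276]]*1000).astype(int).tolist())
```

```text
now [631.2 -26.6 200.4] psi -0.022 J [ 0.33  0.38 -0.48  1.4   0.17  1.41 -1.74] F [-0.1 -0.6 -1.1] w 0.0004 t 6.9
[0.0, -0.002, -0.0] [-0.9, 0.4, 121.4]
326.92400919028165 188.27853101183027
160 [[640, 4, 74], [640, -6, 73], [639, -17, 72], [646, -27, 102], [639, -37, 73], [639, -48, 73]]
166 [[633, 4, 71], [634, -6, 73], [642, -18, 108], [642, -27, 110], [641, -36, 107], [632, -48, 72]]
172 [[627, 5, 72], [627, -6, 74], [636, -18, 107], [637, -27, 110], [636, -36, 108], [626, -48, 72]]
178 [[621, 5, 74], [621, -6, 73], [631, -18, 110], [631, -27, 109], [630, -36, 109], [620, -47, 73]]
184 [[614, 5, 73], [614, -5, 73], [625, -17, 110], [625, -27, 109], [624, -36, 108], [613, -47, 73]]
190 [[608, 5, 73], [607, -5, 72], [619, -17, 109], [619, -27, 109], [618, -36, 107], [607, -47, 73]]
196 [[601, 6, 73], [600, -5, 71], [601, -15, 73], [600, -26, 71], [600, -37, 74], [600, -47, 72]]
202 [[594, 6, 73], [594, -5, 73], [594, -15, 73], [594, -26, 73], [593, -37, 73], [593, -47, 73]]
208 [[587, 7, 73], [587, -4, 73], [587, -15, 73], [586, -26, 72], [587, -37, 74], [586, -47, 73]]
214 [[580,
[... 849 characters left out ...]
, 275], [633, -27, 264], [639, -32, 275], [667, -33, 322]]
268 [[667, -20, 326], [667, -23, 326], [640, -23, 281], [629, -27, 263], [639, -31, 279], [667, -33, 326]]
274 [[668, -20, 329], [667, -23, 328], [639, -23, 284], [626, -27, 263], [639, -31, 284], [667, -33, 328]]
280 [[667, -20, 331], [667, -23, 331], [663, -25, 324], [714, -29, 402], [662, -30, 324], [666, -33, 330]]
286 [[667, -20, 333], [667, -23, 333], [662, -25, 326], [662, -28, 327], [662, -30, 326], [664, -33, 330]]
292 [[666, -20, 334], [665, -23, 333], [661, -25, 327], [660, -28, 327], [660, -30, 326], [663, -33, 331]]
298 [[664, -20, 334], [663, -23, 333], [658, -25, 326], [659, -28, 328], [659, -30, 327], [661, -33, 331]]
```

View pics/g3.png

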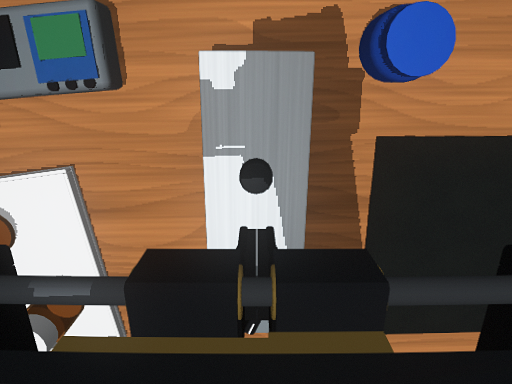

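The fingers end about 40 mm above the reported TCP, at z ≈ 240 when the TCP reads 200, so they closed above the knob (top 109). Before regripping I'll measure this offset precisely with both cameras.

Run:
```python
from h import *
w=grab("wrist"); C=cloud(w)
for v in range(224,236): print(v,np.round(C[v,[244,248,251,261,264,268]]*1000).astype(int)[:,[0,2]].tolist())
s=status.read_state()["ee_pos"]; print(w["k1"],s)
for n in ("side","top"):
    d=grab(n); C=cloud(d); m=(abs(C[...,0]-.631)<.03)&(abs(C[...,1]+.027)<.04)&(C[...,2]>.125)&(C[...,2]<.5)
    z=C[...,2][m]; print(n,m.sum(),np.sort(z)[:8], np.percentile(z,[1,5,20]))
    if n=="side":
        for v in np.unique(np.argwhere(m)[:,0]): 
            r=C[v][m[v]]; print(v,len(r),np.round(r.mean(0),3))
```

```text
224 [[568, 73], [568, 74], [567, 72], [568, 74], [567, 73], [567, 72]]
225 [[566, 73], [566, 73], [567, 74], [565, 72], [566, 73], [565, 72]]
226 [[640, 238], [565, 73], [565, 73], [564, 72], [564, 72], [564, 72]]
227 [[640, 239], [565, 74], [564, 73], [564, 74], [563, 73], [639, 239]]
228 [[640, 240], [562, 71], [563, 72], [563, 73], [562, 72], [640, 241]]
229 [[640, 241], [639, 239], [639, 239], [639, 239], [638, 239], [640, 241]]
230 [[640, 243], [639, 240], [638, 239], [639, 241], [638, 240], [640, 243]]
231 [[640, 245], [639, 241], [639, 241], [638, 241], [639, 242], [640, 244]]
232 [[640, 245], [638, 242], [639, 243], [638, 243], [638, 242], [640, 246]]
233 [[640, 247], [639, 245], [638, 244], [639, 244], [638, 244], [640, 247]]
234 [[640, 247], [639, 245], [638, 244], [638, 244], [638, 245], [640, 248]]
235 [[640, 249], [639, 246], [638, 245], [639, 246], [638, 246], [640, 250]]
-0.03429103798559147 [ 0.63011437 -0.02674015  0.19822884]
side 1865 [0.23790934 0.23792008 0.23814196 0.23823141 0.23827186 0.23876157
 0.23885982 0.23892539] [0.24190884 0.26184439 0.35548107]
27 8 [
[... 2752 characters left out ...]
0.036  0.239]Traceback (most recent call last):
  File "<stdin>", line 7, in <module>
    return _quantile_unchecked(
        a, q, axis, out, overwrite_input, method, keepdims, weights)
    return _ureduce(a,
                    func=_quantile_ureduce_func,
    ...<5 lines>...
                    overwrite_input=overwrite_input,
                    method=method)
    r = func(a, **kwargs)
    result = _quantile(arr,
                       quantiles=q,
    ...<2 lines>...
                       out=out,
                       weights=wgt)
    slices_having_nans = np.isnan(arr[-1, ...])
                                  ~~~^^^^^^^^^
IndexError: index -1 is out of bounds for axis 0 with size 0
```

Both cameras put the fingertips at z ≈ 238 with the TCP reading 200. The real finger end is therefore 38 mm behind the reported TCP, so I'll aim every height at (wanted tip z − 38). Regrip with the tips at about 81.

Emit:
jog_arm:
  plan:
    - [0,0,0,0,0,0,0.3]
    - [0,0,0,0,0,0,0.3]
    - [0,0,0,0,0,0,0.3]
    - [0,0,0,0,0,0,0.3]
    - [0,0,0,0,0,0,0.3]
    - [0,0,0,0,0,0,0.3]
    - [0,0,0,0,0,0,0.3]
    - [0,0,0,0,0,40,0.3]
    - [0,0,0,0,0,80,0.3]
    - [0,0,0,0,0,110,0.3]
    - [0,0,0,0,0,120,0.3]

```text
time: 8.2
ee_pos: [0.6287, -0.0268, 0.0762]
eef_rot: [1.0, -0.011, -0.002, -0.0]
ft_force: [-0.3, 0.3, 0.2]
width: 0.0567
grip_force: 0.0
```

Emit:
jog_arm:
  plan:
    - [0,0,0,0,0,20,0.3]
    - [0,0,0,0,0,32,0.3]
    - [0,0,0,0,0,37,0.3]
    - [0,0,0,0,0,37,-1]
    - [0,0,0,0,0,37,-1]
    - [0,0,0,0,0,37,-1]
    - [0,0,0,0,0,37,-1]
    - [0,0,0,0,0,37,-1]
    - [0,0,0,0,0,37,-1]
    - [0,0,0,0,0,37,-1]
    - [0,0,0,0,0,37,-1]

```text
time: 9.3
ee_pos: [0.6313, -0.0265, 0.0433]
eef_rot: [1.0, -0.011, 0.001, 0.0]
ft_force: [-1.6, -0.2, 4.8]
width: 0.031
grip_force: 40.0
```

Gripped at 31 mm (the knob is 32 mm). Lift it.

Emit:
jog_arm:
  plan:
    - [0,0,0,0,0,-5,-1]
    - [0,0,0,0,0,-12,-1]
    - [0,0,0,0,0,-25,-1]
    - [0,0,0,0,0,-50,-1]
    - [0,0,0,0,0,-80,-1]
    - [0,0,0,0,0,-105,-1]
    - [0,0,0,0,0,-120,-1]
    - [0,0,0,0,0,-120,-1]
    - [0,0,0,0,0,-120,-1]

```text
time: 10.2
ee_pos: [0.6303, -0.0267, 0.1618]
eef_rot: [1.0, -0.011, -0.0, 0.0]
ft_force: [0.3, -0.5, -3.9]
width: 0.031
grip_force: 40.0
```

Run:
```python
from h import *
go((500,-365,160,-.015),(500,-365,-14,-.015))
w=grab("wrist"); C=cloud(w); Z=C[...,2]; 
m=reg(150,20,360,220)&(Z>.15)&(Z<.23); print(m.sum(),cv2.minAreaRect((C[m][:,:2]*1000).astype(np.float32)) if m.sum() else 0)
A=np.c_[C[m][:,:2],np.ones(m.sum())]; print(np.linalg.lstsq(A,C[m][:,2],rcond=None)[0])
```

```text
now [630.3 -26.7 161.8] psi -0.022 J [ 0.33  0.4  -0.48  1.45  0.18  1.34 -1.75] F [ 0.3 -0.5 -3.9] w 0.031 t 10.2
[0.0, 0.001, -0.007] [-122.8, 341.1, 2.0]
[0.0, 0.001, -0.007] [-122.6, 341.0, 176.0]
40721 ((691.0681762695312, -28.956775665283203), (110.4391098022461, 104.51077270507812), 88.7033462524414)
[-0.00282649 -0.0003157   0.19318175]
```

Cover is level in the grip and the plate height matches. Carry it over the mat.

Emit:
jog_arm:
  plan:
    - [0,0,0,-8,22,0,-1]
    - [0,0,0,-20,55,0,-1]
    - [0,0,0,-35,98,0,-1]
    - [0,0,0,-51,142,0,-1]
    - [0,0,0,-67,186,0,-1]
    - [0,0,0,-83,230,0,-1]
    - [0,0,0,-99,274,0,-1]
    - [0,0,0,-112,310,0,-1]
    - [0,0,0,-120,332,0,-1]
    - [0,0,0,-123,341,0,-1]
    - [0,0,0,-123,341,0,-1]
    - [0,0,0,-123,341,0,-1]

```text
time: 11.45
ee_pos: [0.5009, -0.3629, 0.1619]
eef_rot: [1.0, -0.01, -0.0, -0.001]
ft_force: [0.3, -0.5, -3.9]
width: 0.0308
grip_force: 40.0
```

Emit:
jog_arm:
  plan:
    - [0,0,0,0,0,20,-1]
    - [0,0,0,0,0,55,-1]
    - [0,0,0,0,0,95,-1]
    - [0,0,0,0,0,130,-1]
    - [0,0,0,0,0,150,-1]
    - [0,0,0,0,0,160,-1]
    - [0,0,0,0,0,166,-1]
    - [0,0,0,0,0,166,-1]
    - [0,0,0,0,0,166,-1]

```text
time: 12.35
ee_pos: [0.5012, -0.365, -0.0021]
eef_rot: [1.0, -0.011, 0.001, 0.001]
ft_force: [-0.5, 0.5, -3.5]
width: 0.0311
grip_force: 40.0
```

Run:
```python
from h import *
go((500,-365,-12.5,-.015))
w=grab("wrist"); C=cloud(w); Z=C[...,2]; 
m=reg(150,20,360,200)&(Z>.01)&(Z<.05); A=np.c_[C[m][:,:2]-[.5,-.365],np.ones(m.sum())]; print(np.linalg.lstsq(A,C[m][:,2],rcond=None)[0])
```

```text
now [ 501.2 -365.    -2.1] psi -0.022 J [ 0.79  0.5  -0.3   1.65  0.17  1.01 -1.16] F [-0.5  0.5 -3.5] w 0.0311 t 12.35
[0.001, -0.002, -0.007] [-1.2, 0.0, 10.4]
[ 0.0001787  -0.00170351  0.02755209]
```

Emit:
jog_arm:
  plan:
    - [0,0,0,0,0,5,-1]
    - [0,0,0,0,0,9,-1]
    - [0,0,0,0,0,10,-1]
    - [0,0,0,0,0,10,-1]

```text
time: 12.8
ee_pos: [0.5004, -0.3651, -0.0127]
eef_rot: [1.0, -0.011, 0.0, 0.0]
ft_force: [-2.0, 1.3, 4.5]
width: 0.0309
grip_force: 40.0
```

Emit:
jog_arm:
  plan:
    - [0,0,0,0,0,1,-1]
    - [0,0,0,0,0,1,0.5]
    - [0,0,0,0,0,1,0.5]
    - [0,0,0,0,0,1,0.5]
    - [0,0,0,0,0,1,0.5]
    - [0,0,0,0,0,1,0.5]
    - [0,0,0,0,0,1,0.5]
    - [0,0,0,0,0,-30,0.5]
    - [0,0,0,0,0,-80,0.5]
    - [0,0,0,0,0,-130,0.5]
    - [0,0,0,0,0,-150,0.5]
    - [0,0,0,0,0,-150,0.5]

```text
time: 14.0
ee_pos: [0.5022, -0.366, 0.1409]
eef_rot: [1.0, -0.011, 0.003, 0.002]
ft_force: [1.0, -0.3, -0.1]
width: 0.0655
grip_force: 0.0
```

Run:
```python
from h import *
w=grab("wrist"); C=cloud(w); Z=C[...,2]; m=reg(120,20,390,225)&(Z>.011)&(Z<.03); print("plate",np.median(Z[m]),cv2.minAreaRect((C[m][:,:2]*1000).astype(np.float32)))
t=grab("top"); 
for j in jars(t): print(j)
pickle.dump(t,open("t2.pkl","wb"))
C=cloud(t); Z=C[...,2]; m=reg(225,130,285,216)&(Z>.022)&(Z<.045); print("tubfloor",np.median(C[m],0)); m=reg(225,130,285,216)&(Z>.055)&(Z<.08); print("rim",cv2.minAreaRect((C[m][:,:2]*1000).astype(np.float32)))
go((425,258,200,0))
```

```text
plate 0.01703887716125954 ((527.001220703125, -366.45086669921875), (110.60652923583984, 173.59947204589844), 88.46562194824219)
(np.int64(250), 0.0913, array([533.2, 333.3,  91.3]), array([533.6, 333.9,  88.9]), 20.3)
(np.int64(386), 0.0985, array([424.9, 258.2,  98.5]), array([424.3, 259.1,  94.7]), 27.5)
(np.int64(257), 0.0918, array([412.9, 382.3,  91.8]), array([414.1, 382.6,  89.2]), 19.7)
tubfloor [ 0.63321326 -0.02480385  0.03119587]
rim ((632.5679931640625, -24.38831329345703), (110.23789978027344, 229.14637756347656), 88.33479309082031)
now [ 500.2 -364.9  136.4] psi -0.022 J [ 0.8   0.37 -0.32  1.53  0.12  1.27 -1.12] F [ 1.2 -0.2 -0.5] w 0.0652 t 14.1
[0.0, -0.0, -0.022] [-89.0, -621.0, -63.8]
```

Cover lies flat on the mat (plate top 17 mm, y −421…−311, x centre about 499). Jars unchanged; only the jar at (425,258) has a cap. Go over it.

Emit:
jog_arm:
  plan:
    - [0,0,0,0,0,-40,0.75]
    - [0,0,-0.52,-90,-623,-64,0.75]
    - [0,0,-0.52,-90,-623,-64,0.75]
    - [0,0,-0.52,-90,-623,-64,0.75]
    - [0,0,-0.52,-90,-623,-64,0.75]
    - [0,0,-0.52,-90,-623,-64,0.75]
    - [0,0,-0.52,-90,-623,-64,0.75]
    - [0,0,-0.52,-90,-623,-64,0.75]
    - [0,0,-0.52,-90,-623,-64,0.75]
    - [0,0,-0.52,-90,-623,-64,0.75]
    - [0,0,-0.52,-90,-623,-64,0.75]
    - [0,0,-0.52,-90,-623,-64,0.75]

```text
time: 15.3
ee_pos: [0.4325, 0.1821, 0.1963]
eef_rot: [0.969, 0.246, -0.001, 0.0]
ft_force: [0.9, -0.4, -0.3]
width: 0.076
grip_force: 0.0
```

Run:
```python
from h import *
go((423,256,190,.5))
```

```text
now [432.5 182.1 196.3] psi 0.497 J [ 0.37  0.03 -0.86  1.8   0.02  1.33 -1.57] F [ 0.9 -0.4 -0.3] w 0.076 t 15.3
[-0.0, 0.002, -0.003] [26.9, -69.5, 6.3]
```

Emit:
jog_arm:
  plan:
    - [0,0,0,27,-70,6,0.75]
    - [0,0,0,27,-70,6,0.75]
    - [0,0,0,27,-70,6,0.75]
    - [0,0,0,27,-70,6,0.75]

```text
time: 15.7
ee_pos: [0.4233, 0.255, 0.1901]
eef_rot: [0.969, 0.247, -0.001, -0.0]
ft_force: [0.0, -0.4, 0.0]
width: 0.0761
grip_force: 0.0
```

```bash
cat >> h.py <<'E'
def discs(w,z0,z1,x0,y0,r=.06,rows=225):
    "flat top seen from the wrist, near (x0,y0)"
    C=cloud(w); m=reg(0,0,512,rows)&(C[...,2]>z0)&(C[...,2]<z1)&(np.hypot(C[...,0]-x0,C[...,1]-y0)<r)
    P=C[m]; e=cv2.minEnclosingCircle((P[:,:2]*1000).astype(np.float32)) if len(P) else 0
    print(len(P),e,np.median(P[:,2]))
E
python3 - <<'E'
from h import *
go((423,256,30,.5))
w=grab("wrist"); save(w,"w2.png"); discs(w,.09,.1,.423,.256)
C=cloud(w)
E
```

```text
now [423.3 255.  190.1] psi 0.499 J [ 0.25  0.12 -0.94  1.75  0.1   1.33 -1.78] F [ 0.  -0.4  0. ] w 0.0761 t 15.7
[-0.001, 0.003, -0.001] [0.7, -0.9, 160.1]
2431 ((422.7192687988281, 257.5362548828125), 26.980331420898438) 0.09403322209901005
```

View pics/w2.png

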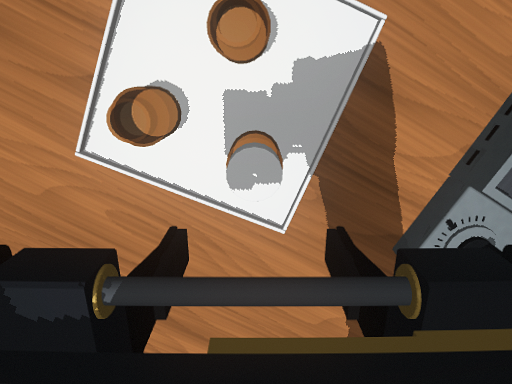

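The wrist view shows the capped jar at (254,160) with cap centre (422.7,257.5), r 27, top 94 mm, as expected. The other two, at (143,115) and (239,28), are open. Grip and lift the cap.

Emit:
jog_arm:
  plan:
    - [0,0,0,0,-2,45,0.75]
    - [0,0,0,1,-2,90,0.75]
    - [0,0,0,1,-2,130,0.75]
    - [0,0,0,1,-2,154,0.75]
    - [0,0,0,1,-2,162,0.75]
    - [0,0,0,1,-2,162,0.75]
    - [0,0,0,1,-2,162,-1]
    - [0,0,0,1,-2,162,-1]
    - [0,0,0,1,-2,162,-1]
    - [0,0,0,1,-2,162,-1]
    - [0,0,0,1,-2,162,-1]
    - [0,0,0,1,-2,162,-1]
  squeeze: 12

```text
time: 16.95
ee_pos: [0.4246, 0.2575, 0.0303]
eef_rot: [0.969, 0.246, 0.001, 0.0]
ft_force: [-1.5, -1.9, 7.1]
width: 0.0542
grip_force: 12.0
```

Emit:
jog_arm:
  plan:
    - [0,0,0,0,0,0,-1]
    - [0,0,0,0,0,-3,-1]
    - [0,0,0,0,0,-10,-1]
    - [0,0,0,0,0,-20,-1]
    - [0,0,0,0,0,-30,-1]
    - [0,0,0,0,0,-45,-1]
    - [0,0,0,0,0,-70,-1]
    - [0,0,0,0,0,-110,-1]
    - [0,0,0,0,0,-140,-1]
    - [0,0,0,0,0,-150,-1]
    - [0,0,0,0,0,-150,-1]

```text
time: 18.05
ee_pos: [0.4247, 0.2578, 0.1813]
eef_rot: [0.969, 0.246, 0.002, 0.0]
ft_force: [0.2, -0.1, -0.4]
width: 0.0543
grip_force: 12.0
```

Run:
```python
from h import *
go((500,-235,180,-.02))
for j in jars(grab("top")): print(j)
w=grab("wrist"); discs(w,.18,.25,.423,.256,rows=300)
```

```text
now [424.7 257.8 181.3] psi 0.498 J [ 0.25  0.13 -0.95  1.76  0.11  1.3  -1.79] F [ 0.2 -0.1 -0.4] w 0.0543 t 18.05
[0.0, -0.003, 0.518] [-169.1, 469.0, 1.2]
(np.int64(117), 0.0937, array([499.3, 314.2,  93.7]), array([504.4, 318.2,  90.9]), 19.4)
(np.int64(86), 0.0891, array([411.6, 252.1,  89.1]), array([408.5, 252.9,  88.3]), 13.3)
8557 ((431.861328125, 261.6558532714844), 38.14691162109375) 0.2430986068471966
```

Emit:
jog_arm:
  plan:
    - [0,0,0.05,-8,22,0,-1]
    - [0,0,0.15,-25,66,0,-1]
    - [0,0,0.25,-40,112,0,-1]
    - [0,0,0.35,-56,158,0,-1]
    - [0,0,0.45,-72,204,0,-1]
    - [0,0,0.518,-88,248,0,-1]
    - [0,0,0.518,-104,292,0,-1]
    - [0,0,0.518,-120,336,0,-1]
    - [0,0,0.518,-136,380,0,-1]
    - [0,0,0.518,-152,424,0,-1]
    - [0,0,0.518,-163,453,0,-1]
    - [0,0,0.518,-169,469,0,-1]

```text
time: 19.35
ee_pos: [0.4981, -0.2381, 0.1774]
eef_rot: [1.0, -0.012, -0.002, -0.001]
ft_force: [0.5, 0.4, -0.5]
width: 0.0542
grip_force: 12.0
```

Run:
```python
from h import *
go((500,-235,-32,-.02))
t=grab("top"); 
for j in jars(t): print(j)
C=cloud(t); m=reg(90,175,192,290)&(C[...,2]>.05)&(C[...,2]<.12); print(m.sum()); save(t,"t3.png",(60,100,420,300),2)
```

```text
now [ 498.1 -238.1  177.4] psi -0.023 J [ 0.78  0.21 -0.48  1.64  0.1   1.31 -1.31] F [ 0.5  0.4 -0.5] w 0.0542 t 19.35
[-0.001, 0.003, -0.003] [2.4, -2.9, 209.4]
(np.int64(242), 0.0921, array([497.5, 315.4,  92.1]), array([494.8, 315.3,  90. ]), 20.5)
(np.int64(266), 0.0925, array([424.8, 257.9,  92.5]), array([424.5, 259.6,  90. ]), 21.1)
(np.int64(250), 0.0914, array([412.4, 382.2,  91.4]), array([413.9, 382.5,  88.9]), 20.1)
759
```

The far jar has been knocked from (533,333) to (497,315) but is still upright. Lower the cap onto the mat.

Emit:
jog_arm:
  plan:
    - [0,0,0,2,-2,30,-1]
    - [0,0,0,2,-2,75,-1]
    - [0,0,0,2,-2,120,-1]
    - [0,0,0,2,-2,160,-1]
    - [0,0,0,2,-2,185,-1]
    - [0,0,0,2,-2,198,-1]
    - [0,0,0,2,-2,204,-1]
    - [0,0,0,2,-2,207,-1]
    - [0,0,0,2,-2,207,-1]

```text
time: 20.3
ee_pos: [0.5022, -0.2335, -0.0266]
eef_rot: [1.0, -0.01, 0.001, 0.0]
ft_force: [-0.5, -0.1, -0.6]
width: 0.0539
grip_force: 12.0
```

Emit:
jog_arm:
  plan:
    - [0,0,0,0,0,2,-1]
    - [0,0,0,0,0,3,-1]
    - [0,0,0,0,0,3,-1]

```text
time: 20.6
ee_pos: [0.5016, -0.2336, -0.0301]
eef_rot: [1.0, -0.01, 0.0, 0.0]
ft_force: [0.3, 0.1, 0.4]
width: 0.0543
grip_force: 12.0
```

Emit:
jog_arm:
  plan:
    - [0,0,0,0,0,1,-1]
    - [0,0,0,0,0,2,-1]
    - [0,0,0,0,0,3,-1]
    - [0,0,0,0,0,3,-1]

```text
time: 21.0
ee_pos: [0.5014, -0.2334, -0.0336]
eef_rot: [1.0, -0.01, -0.0, -0.0]
ft_force: [-0.3, 0.6, -0.4]
width: 0.0541
grip_force: 12.0
```

Emit:
jog_arm:
  plan:
    - [0,0,0,0,0,1,-1]
    - [0,0,0,0,0,1,0.6]
    - [0,0,0,0,0,1,0.6]
    - [0,0,0,0,0,1,0.6]
    - [0,0,0,0,0,1,0.6]
    - [0,0,0,0,0,-30,0.6]
    - [0,0,0,0,0,-75,0.6]
    - [0,0,0,0,0,-125,0.6]
    - [0,0,0,0,0,-175,0.6]
    - [0,0,0,0,0,-200,0.6]
    - [0,0,0,0,0,-200,0.6]
    - [0,0,0,0,0,-200,0.6]

```text
time: 22.2
ee_pos: [0.5015, -0.2335, 0.1666]
eef_rot: [1.0, -0.01, 0.0, 0.0]
ft_force: [-0.6, 0.9, -1.0]
width: 0.0696
grip_force: 0.0
```

Run:
```python
from h import *
w=grab("wrist"); discs(w,.024,.035,.5,-.235)
for j in jars(grab("top")): print(j)
go((422.5,257,180,.5))
```

```text
1931 ((499.88702392578125, -234.2427978515625), 26.95796012878418) 0.029039873226580304
(np.int64(242), 0.0925, array([497.9, 314.9,  92.5]), array([495.5, 315.2,  89.6]), 20.4)
(np.int64(263), 0.0915, array([424.8, 258.2,  91.5]), array([423.6, 259.2,  89.7]), 21.1)
(np.int64(255), 0.0908, array([412.5, 381.5,  90.8]), array([413.3, 382.3,  88.5]), 20.8)
now [ 500.7 -233.2  165.1] psi -0.02 J [ 0.78  0.22 -0.49  1.66  0.11  1.29 -1.32] F [ 0.   0.8 -1.5] w 0.0699 t 22.3
[-0.001, 0.002, -0.52] [-88.1, -488.5, -14.3]
```

Cap is upright on the mat (top 29 mm). Now the uncapped jar at (424,258).

Emit:
jog_arm:
  plan:
    - [0,0,-0.52,-88,-488,-14,0.4]
    - [0,0,-0.52,-88,-488,-14,0.4]
    - [0,0,-0.52,-88,-488,-14,0.4]
    - [0,0,-0.52,-88,-488,-14,0.4]
    - [0,0,-0.52,-88,-488,-14,0.4]
    - [0,0,-0.52,-88,-488,-14,0.4]
    - [0,0,-0.52,-88,-488,-14,0.4]
    - [0,0,-0.52,-88,-488,-14,0.4]
    - [0,0,-0.52,-88,-488,-14,0.4]
    - [0,0,-0.52,-88,-488,-14,0.4]
    - [0,0,-0.52,-88,-488,-14,0.4]
    - [0,0,-0.52,-88,-488,-14,0.4]

```text
time: 23.5
ee_pos: [0.4222, 0.2569, 0.1793]
eef_rot: [0.969, 0.249, -0.001, -0.0]
ft_force: [0.8, -0.9, 0.4]
width: 0.0607
grip_force: 0.0
```

Run:
```python
from h import *
w=grab("wrist"); discs(w,.083,.098,.423,.257,.035)
discs(w,.083,.098,.412,.381,.04); discs(w,.083,.098,.495,.315,.04)
go((423,257.5,31,.5))
```

```text
607 ((422.5625305175781, 257.5203552246094), 20.583559036254883) 0.08977755846487606
759 ((412.2481384277344, 383.0484619140625), 21.064380645751953) 0.08951291472548883
660 ((495.6353454589844, 314.4955749511719), 20.53598403930664) 0.0899434292713405
now [423.  255.6 179.4] psi 0.5 J [ 0.29  0.14 -0.98  1.76  0.12  1.31 -1.79] F [ 0.1 -1.4  0.4] w 0.0608 t 23.55
[-0.0, 0.002, 0.0] [1.3, -1.6, 148.4]
```

Emit:
jog_arm:
  plan:
    - [0,0,0,1,-2,45,0.4]
    - [0,0,0,1,-2,90,0.4]
    - [0,0,0,1,-2,125,0.4]
    - [0,0,0,1,-2,142,0.4]
    - [0,0,0,1,-2,147,0.4]
    - [0,0,0,1,-2,147,0.4]
    - [0,0,0,1,-2,147,-1]
    - [0,0,0,1,-2,147,-1]
    - [0,0,0,1,-2,147,-1]
    - [0,0,0,1,-2,147,-1]
    - [0,0,0,1,-2,147,-1]
    - [0,0,0,1,-2,147,-1]
  squeeze: 20

```text
time: 24.75
ee_pos: [0.4239, 0.2585, 0.0341]
eef_rot: [0.969, 0.247, 0.001, 0.0]
ft_force: [0.5, -1.9, 5.8]
width: 0.0405
grip_force: 20.0
```

Emit:
jog_arm:
  plan:
    - [0,0,0,0,0,0,-1]
    - [0,0,0,0,0,-3,-1]
    - [0,0,0,0,0,-10,-1]
    - [0,0,0,0,0,-25,-1]
    - [0,0,0,0,0,-50,-1]
    - [0,0,0,0,0,-85,-1]
    - [0,0,0,0,0,-120,-1]
    - [0,0,0,0,0,-145,-1]
    - [0,0,0,0,0,-150,-1]
    - [0,0,0,0,0,-150,-1]

```text
time: 25.75
ee_pos: [0.4235, 0.2586, 0.1842]
eef_rot: [0.969, 0.247, 0.001, 0.0]
ft_force: [0.5, 0.1, -2.3]
width: 0.0405
grip_force: 20.0
```

Run:
```python
from h import *
w=grab("wrist"); C=cloud(w); Z=C[...,2]; s=status.read_state()
m=(Z>.15)&(np.hypot(C[...,0]-s["ee_pos"][0],C[...,1]-s["ee_pos"][1])<.035); print(np.histogram(Z[m],bins=np.arange(.15,.3,.01)))
save(w,"w4.png"); go((630,-26,182,-.024),(697,-28,182,-.024))
```

```text
(array([ 277,  472,  594,  711,  712,  651, 2232, 1311, 1694, 1211,  620,
        810,  630,  405]), array([0.15, 0.16, 0.17, 0.18, 0.19, 0.2 , 0.21, 0.22, 0.23, 0.24, 0.25,
       0.26, 0.27, 0.28, 0.29]))
now [423.  258.2 183. ] psi 0.5 J [ 0.29  0.14 -0.99  1.75  0.12  1.31 -1.8 ] F [-0.7  0.9 -1.5] w 0.0405 t 25.8
[0.001, 0.0, 0.524] [45.5, 348.6, 1.2]
[0.001, 0.0, 0.524] [103.4, 382.5, 1.2]
```

View pics/w4.png

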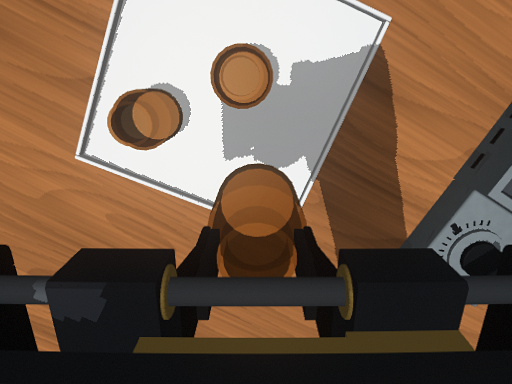

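The jar is held upright in the view at (258,230); the two others stand at (243,76) and (145,118). Carry it to the far slot.

Emit:
jog_arm:
  plan:
    - [0,0,0.05,6,22,0,-1]
    - [0,0,0.15,18,66,0,-1]
    - [0,0,0.25,30,110,0,-1]
    - [0,0,0.35,42,155,0,-1]
    - [0,0,0.45,54,200,0,-1]
    - [0,0,0.524,66,245,0,-1]
    - [0,0,0.524,78,290,0,-1]
    - [0,0,0.524,90,333,0,-1]
    - [0,0,0.524,98,362,0,-1]
    - [0,0,0.524,103,382,0,-1]
    - [0,0,0.524,103,382,0,-1]
    - [0,0,0.524,103,382,0,-1]

```text
time: 27.0
ee_pos: [0.696, -0.0276, 0.1813]
eef_rot: [1.0, -0.012, -0.002, -0.0]
ft_force: [-0.6, 0.5, -3.1]
width: 0.0405
grip_force: 20.0
```

Run:
```python
from h import *
for n in ("wrist","top"):
    w=grab(n); C=cloud(w); Z=C[...,2]; save(w,f"x_{n}.png")
    m=(Z>.058)&(Z<.07)&(abs(C[...,0]-.63)<.14)&(abs(C[...,1]+.026)<.075); P=C[m]
    print(n,m.sum(),P.min(0),P.max(0),cv2.minAreaRect((P[:,:2]*1000).astype(np.float32)))
    x=P[:,0]
    for a,b in ((.53,.56),(.56,.6),(.6,.66),(.66,.7),(.7,.73)):
        k=(x>a)&(x<b); y=P[k,1]; print(a,np.round(np.percentile(y[y>-.026],[2,98]),4) if (y>-.026).any() else 0,np.round(np.percentile(y[y<-.026],[2,98]),4) if (y<-.026).any() else 0)
    e=P[abs(P[:,1]+.026)<.03]; print("end walls",np.round([np.percentile(q,[1,99]) for q in (e[e[:,0]<.6,0],e[e[:,0]>.66,0]) if len(q)],4))
go((697,-28,67,-.024))
```

```text
wrist 4208 [ 0.51340355 -0.08473122  0.05801236] [0.74638865 0.03114083 0.06781013] ((629.9114990234375, -26.636085510253906), (110.5727310180664, 230.28640747070312), 88.44770812988281)
0.53 [0.0217 0.0288] [-0.0772 -0.0691]
0.56 0 0
0.6 [0.02   0.0279] [-0.0821 -0.0735]
0.66 [0.0166 0.0269] [-0.0829 -0.0727]
0.7 [0.0159 0.0259] [-0.084  -0.0737]
end walls [[0.515  0.5266]
 [0.7344 0.7455]]
top 318 [ 0.51528158 -0.03917124  0.05834035] [0.70949835 0.03207278 0.06977076] ((612.3659057617188, -5.132080078125), (71.22034454345703, 193.16598510742188), 89.00981140136719)
0.53 [0.0227 0.0317] 0
0.56 [0.022  0.0311] 0
0.6 [0.0209 0.0304] 0
0.66 [0.0202 0.0294] 0
0.7 [0.0199 0.0258] 0
end walls [[0.5153 0.5252]]
now [695.9 -26.3 182.6] psi -0.023 J [ 0.4   0.58 -0.68  1.21  0.35  1.47 -1.82] F [-0.2  0.3 -2.1] w 0.0403 t 27.1
[-0.0, 0.002, 0.001] [1.3, 1.7, 115.6]
```

Emit:
jog_arm:
  plan:
    - [0,0,0,1,1,20,-1]
    - [0,0,0,1,1,50,-1]
    - [0,0,0,1,1,80,-1]
    - [0,0,0,1,1,104,-1]
    - [0,0,0,1,1,115,-1]
    - [0,0,0,1,1,119,-1]
    - [0,0,0,1,1,121,-1]
    - [0,0,0,1,1,121,-1]

```text
time: 27.9
ee_pos: [0.6983, -0.0282, 0.0637]
eef_rot: [1.0, -0.012, 0.001, 0.0]
ft_force: [0.6, 0.6, -2.2]
width: 0.0403
grip_force: 20.0
```

Emit:
jog_arm:
  plan:
    - [0,0,0,0,0,1,-1]
    - [0,0,0,0,0,2,-1]
    - [0,0,0,0,0,2,-1]

```text
time: 28.2
ee_pos: [0.6979, -0.0285, 0.0608]
eef_rot: [1.0, -0.012, 0.0, 0.0]
ft_force: [0.6, -0.1, -2.9]
width: 0.0404
grip_force: 20.0
```

Emit:
jog_arm:
  plan:
    - [0,0,0,0,0,1,-1]
    - [0,0,0,0,0,2,-1]
    - [0,0,0,0,0,2,-1]

```text
time: 28.5
ee_pos: [0.6981, -0.0286, 0.0593]
eef_rot: [1.0, -0.012, 0.0, 0.0]
ft_force: [-1.5, -0.1, 3.9]
width: 0.0401
grip_force: 20.0
```

Emit:
jog_arm:
  plan:
    - [0,0,0,0,0,0,0.25]
    - [0,0,0,0,0,0,0.25]
    - [0,0,0,0,0,0,0.25]
    - [0,0,0,0,0,0,0.25]
    - [0,0,0,0,0,-20,0.25]
    - [0,0,0,0,0,-60,0.25]
    - [0,0,0,0,0,-100,0.25]
    - [0,0,0,0,0,-120,0.25]
    - [0,0,0,0,0,-120,0.25]

```text
time: 29.4
ee_pos: [0.6994, -0.028, 0.1826]
eef_rot: [1.0, -0.012, 0.003, -0.0]
ft_force: [-0.5, 0.0, 0.1]
width: 0.0546
grip_force: 0.0
```

Run:
```python
from h import *
w=grab("wrist"); discs(w,.108,.122,.697,-.028,.04)
go((495.6,314.5,180,.5))
```

```text
704 ((696.2869873046875, -29.574947357177734), 20.7303524017334) 0.11478771912392471
now [698.5 -28.2 180.1] psi -0.024 J [ 0.4   0.58 -0.67  1.21  0.35  1.46 -1.82] F [ 0.8  0.2 -0.3] w 0.0541 t 29.45
[0.001, -0.003, -0.524] [-211.1, -337.7, -0.5]
```

Jar in, mouth at 115 mm. Next, the jar at (495,314).

Emit:
jog_arm:
  plan:
    - [0,0,-0.524,-211,-338,0,0.4]
    - [0,0,-0.524,-211,-338,0,0.4]
    - [0,0,-0.524,-211,-338,0,0.4]
    - [0,0,-0.524,-211,-338,0,0.4]
    - [0,0,-0.524,-211,-338,0,0.4]
    - [0,0,-0.524,-211,-338,0,0.4]
    - [0,0,-0.524,-211,-338,0,0.4]
    - [0,0,-0.524,-211,-338,0,0.4]
    - [0,0,-0.524,-211,-338,0,0.4]
    - [0,0,-0.524,-211,-338,0,0.4]
    - [0,0,-0.524,-211,-338,0,0.4]
    - [0,0,-0.524,-211,-338,0,0.4]

```text
time: 30.65
ee_pos: [0.4958, 0.3129, 0.1778]
eef_rot: [0.969, 0.246, -0.0, 0.0]
ft_force: [0.1, -0.7, 0.2]
width: 0.0607
grip_force: 0.0
```

Run:
```python
from h import *
w=grab("wrist"); discs(w,.083,.098,.495,.315,.04)
C=cloud(w); m=reg(0,0,512,225)&(C[...,2]>.083)&(C[...,2]<.098); print(m.sum(),C[m].min(0),C[m].max(0))
go((495.6,314.5,32,.5))
```

```text
611 ((495.3928527832031, 314.33184814453125), 20.56561851501465) 0.08980493080785606
1021 [0.39688169 0.29407853 0.08302739] [0.51573967 0.40315413 0.09201948]
now [495.8 313.1 178. ] psi 0.497 J [ 0.09  0.39 -0.93  1.54  0.32  1.37 -1.94] F [-0.  -0.2 -0.1] w 0.0609 t 30.7
[0.0, 0.001, -0.003] [0.6, -1.4, 146.0]
```

Emit:
jog_arm:
  plan:
    - [0,0,0,0,-1,45,0.4]
    - [0,0,0,0,-1,90,0.4]
    - [0,0,0,0,-1,125,0.4]
    - [0,0,0,0,-1,140,0.4]
    - [0,0,0,0,-1,145,0.4]
    - [0,0,0,0,-1,145,0.4]
    - [0,0,0,0,-1,145,-1]
    - [0,0,0,0,-1,145,-1]
    - [0,0,0,0,-1,145,-1]
    - [0,0,0,0,-1,145,-1]
    - [0,0,0,0,-1,145,-1]
    - [0,0,0,0,-1,145,-1]
  squeeze: 20

```text
time: 31.9
ee_pos: [0.4952, 0.3154, 0.0343]
eef_rot: [0.969, 0.247, 0.001, 0.0]
ft_force: [0.7, -1.6, 5.4]
width: 0.0404
grip_force: 20.0
```

Emit:
jog_arm:
  plan:
    - [0,0,0,0,0,0,-1]
    - [0,0,0,0,0,-3,-1]
    - [0,0,0,0,0,-10,-1]
    - [0,0,0,0,0,-25,-1]
    - [0,0,0,0,0,-50,-1]
    - [0,0,0,0,0,-85,-1]
    - [0,0,0,0,0,-120,-1]
    - [0,0,0,0,0,-145,-1]
    - [0,0,0,0,0,-150,-1]
    - [0,0,0,0,0,-150,-1]

```text
time: 32.9
ee_pos: [0.4946, 0.3157, 0.1843]
eef_rot: [0.969, 0.247, 0.001, -0.0]
ft_force: [-0.1, 0.1, -3.8]
width: 0.0404
grip_force: 20.0
```

Run:
```python
from h import *
go((630,-27,182,-.024))
```

```text
now [494.6 315.7 184.3] psi 0.5 J [ 0.09  0.39 -0.94  1.53  0.32  1.38 -1.94] F [-0.1  0.1 -3.8] w 0.0404 t 32.9
[-0.0, -0.001, 0.524] [-45.4, 365.6, 2.3]
```

Emit:
jog_arm:
  plan:
    - [0,0,0.05,-3,22,0,-1]
    - [0,0,0.15,-8,65,0,-1]
    - [0,0,0.25,-14,110,0,-1]
    - [0,0,0.35,-19,155,0,-1]
    - [0,0,0.45,-25,200,0,-1]
    - [0,0,0.524,-30,245,0,-1]
    - [0,0,0.524,-36,290,0,-1]
    - [0,0,0.524,-41,328,0,-1]
    - [0,0,0.524,-44,355,0,-1]
    - [0,0,0.524,-45,366,0,-1]
    - [0,0,0.524,-45,366,0,-1]
    - [0,0,0.524,-45,366,0,-1]

```text
time: 34.1
ee_pos: [0.6296, -0.0255, 0.1827]
eef_rot: [1.0, -0.011, -0.001, -0.001]
ft_force: [0.0, 0.6, -2.6]
width: 0.0403
grip_force: 20.0
```

Run:
```python
from h import *
go((629.5,-27,61,-.024))
w=grab("wrist"); discs(w,.108,.122,.697,-.028,.04)
```

```text
now [629.6 -25.5 182.7] psi -0.022 J [ 0.49  0.43 -0.7   1.42  0.28  1.4  -1.81] F [ 0.   0.6 -2.6] w 0.0403 t 34.1
[-0.001, 0.001, 0.002] [0.1, 1.7, 121.7]
720 ((696.4321899414062, -29.487377166748047), 20.499170303344727) 0.11491913157504188
```

Emit:
jog_arm:
  plan:
    - [0,0,0,0,2,20,-1]
    - [0,0,0,0,2,50,-1]
    - [0,0,0,0,2,80,-1]
    - [0,0,0,0,2,104,-1]
    - [0,0,0,0,2,114,-1]
    - [0,0,0,0,2,119,-1]
    - [0,0,0,0,2,121,-1]
    - [0,0,0,0,2,122,-1]
    - [0,0,0,0,2,123,-1]
    - [0,0,0,0,2,123,-1]

```text
time: 35.15
ee_pos: [0.6307, -0.0294, 0.0611]
eef_rot: [1.0, -0.012, 0.0, 0.0]
ft_force: [-0.7, 0.0, -3.0]
width: 0.0408
grip_force: 20.0
```

Emit:
jog_arm:
  plan:
    - [0,0,0,0,0,0,-1]
    - [0,0,0,0,0,0,0.25]
    - [0,0,0,0,0,0,0.25]
    - [0,0,0,0,0,0,0.25]
    - [0,0,0,0,0,0,0.25]
    - [0,0,0,0,0,-20,0.25]
    - [0,0,0,0,0,-60,0.25]
    - [0,0,0,0,0,-100,0.25]
    - [0,0,0,0,0,-120,0.25]
    - [0,0,0,0,0,-120,0.25]

```text
time: 36.15
ee_pos: [0.6322, -0.029, 0.1844]
eef_rot: [1.0, -0.012, 0.003, 0.0]
ft_force: [0.3, 0.0, 0.1]
width: 0.0545
grip_force: 0.0
```

Run:
```python
from h import *
w=grab("wrist"); discs(w,.108,.122,.697,-.028,.034); discs(w,.108,.122,.629,-.027,.03)
go((412.2,383,180,.6))
```

```text
695 ((696.5370483398438, -29.36957550048828), 20.515344619750977) 0.11488683182203135
697 ((630.313720703125, -31.011878967285156), 20.618206024169922) 0.11475785682857309
now [631.2 -29.2 182. ] psi -0.024 J [ 0.49  0.43 -0.7   1.42  0.28  1.39 -1.81] F [-0.4  0.  -0. ] w 0.0543 t 36.2
[0.001, -0.003, -0.624] [-228.9, -406.8, 1.3]
```

Second jar is in (mouth 115 mm, at (630,−31)). Now the last, at (412,383).

Emit:
jog_arm:
  plan:
    - [0,0,-0.624,-229,-407,0,0.4]
    - [0,0,-0.624,-229,-407,0,0.4]
    - [0,0,-0.624,-229,-407,0,0.4]
    - [0,0,-0.624,-229,-407,0,0.4]
    - [0,0,-0.624,-229,-407,0,0.4]
    - [0,0,-0.624,-229,-407,0,0.4]
    - [0,0,-0.624,-229,-407,0,0.4]
    - [0,0,-0.624,-229,-407,0,0.4]
    - [0,0,-0.624,-229,-407,0,0.4]
    - [0,0,-0.624,-229,-407,0,0.4]
    - [0,0,-0.624,-229,-407,0,0.4]
    - [0,0,-0.624,-229,-407,0,0.4]

```text
time: 37.4
ee_pos: [0.4113, 0.3822, 0.1794]
eef_rot: [0.955, 0.296, -0.001, 0.0]
ft_force: [-0.1, -0.3, 0.6]
width: 0.0609
grip_force: 0.0
```

Run:
```python
from h import *
w=grab("wrist"); discs(w,.083,.098,.412,.383,.04)
go((412.2,383,32,.6))
```

```text
602 ((411.6459045410156, 382.6252746582031), 20.601125717163086) 0.08977509285275029
now [412.  381.6 179.6] psi 0.598 J [-0.01  0.35 -1.01  1.6   0.3   1.36 -2.02] F [-0.8  0.  -0.2] w 0.0609 t 37.45
[0.001, 0.001, -0.002] [1.2, -1.1, 147.6]
```

Emit:
jog_arm:
  plan:
    - [0,0,0,0,-1,45,0.4]
    - [0,0,0,0,-1,90,0.4]
    - [0,0,0,0,-1,125,0.4]
    - [0,0,0,0,-1,141,0.4]
    - [0,0,0,0,-1,146,0.4]
    - [0,0,0,0,-1,146,0.4]
    - [0,0,0,0,-1,146,-1]
    - [0,0,0,0,-1,146,-1]
    - [0,0,0,0,-1,146,-1]
    - [0,0,0,0,-1,146,-1]
    - [0,0,0,0,-1,146,-1]
    - [0,0,0,0,-1,146,-1]
  squeeze: 20

```text
time: 38.65
ee_pos: [0.4114, 0.3841, 0.0353]
eef_rot: [0.955, 0.295, 0.001, 0.0]
ft_force: [2.1, -2.4, 5.6]
width: 0.0404
grip_force: 20.0
```

Emit:
jog_arm:
  plan:
    - [0,0,0,0,0,0,-1]
    - [0,0,0,0,0,-3,-1]
    - [0,0,0,0,0,-10,-1]
    - [0,0,0,0,0,-25,-1]
    - [0,0,0,0,0,-50,-1]
    - [0,0,0,0,0,-85,-1]
    - [0,0,0,0,0,-120,-1]
    - [0,0,0,0,0,-145,-1]
    - [0,0,0,0,0,-150,-1]
    - [0,0,0,0,0,-150,-1]

```text
time: 39.65
ee_pos: [0.4108, 0.3842, 0.1853]
eef_rot: [0.955, 0.295, 0.001, -0.0]
ft_force: [-0.1, 0.6, -1.9]
width: 0.0402
grip_force: 20.0
```

Run:
```python
from h import *
go((563,-26,182,-.024))
```

```text
now [410.8 384.2 185.3] psi 0.6 J [-0.01  0.35 -1.01  1.59  0.3   1.37 -2.02] F [-0.1  0.6 -1.9] w 0.0402 t 39.65
[-0.0, -0.001, 0.624] [-105.9, 424.5, 3.2]
```

Emit:
jog_arm:
  plan:
    - [0,0,0.05,-5,22,0,-1]
    - [0,0,0.15,-16,66,0,-1]
    - [0,0,0.25,-28,111,0,-1]
    - [0,0,0.35,-39,156,0,-1]
    - [0,0,0.45,-50,202,0,-1]
    - [0,0,0.55,-61,247,0,-1]
    - [0,0,0.624,-73,292,0,-1]
    - [0,0,0.624,-84,337,0,-1]
    - [0,0,0.624,-95,380,0,-1]
    - [0,0,0.624,-102,410,0,-1]
    - [0,0,0.624,-106,424,0,-1]
    - [0,0,0.624,-106,424,0,-1]

```text
time: 40.85
ee_pos: [0.562, -0.028, 0.1828]
eef_rot: [1.0, -0.014, -0.001, -0.0]
ft_force: [0.6, 1.0, -2.8]
width: 0.0405
grip_force: 20.0
```

Run:
```python
from h import *
go((563,-26,61,-.024))
w=grab("wrist"); discs(w,.108,.122,.697,-.028,.034); discs(w,.108,.122,.629,-.027,.03)
```

```text
now [562.  -28.  182.8] psi -0.027 J [ 0.57  0.27 -0.71  1.6   0.18  1.34 -1.76] F [ 0.6  1.  -2.8] w 0.0405 t 40.85
[-0.0, 0.003, -0.003] [1.2, -2.0, 121.8]
591 ((696.2776489257812, -29.22217559814453), 20.63111114501953) 0.11481336412202137
722 ((630.300537109375, -31.005126953125), 20.516958236694336) 0.1149484679624646
```

Emit:
jog_arm:
  plan:
    - [0,0,0,1,-2,20,-1]
    - [0,0,0,1,-2,50,-1]
    - [0,0,0,1,-2,80,-1]
    - [0,0,0,1,-2,104,-1]
    - [0,0,0,1,-2,114,-1]
    - [0,0,0,1,-2,119,-1]
    - [0,0,0,1,-2,121,-1]
    - [0,0,0,1,-2,122,-1]
    - [0,0,0,1,-2,123,-1]
    - [0,0,0,1,-2,123,-1]

```text
time: 41.9
ee_pos: [0.564, -0.024, 0.0621]
eef_rot: [1.0, -0.012, 0.0, 0.0]
ft_force: [-0.6, -0.5, -1.7]
width: 0.0405
grip_force: 20.0
```

Emit:
jog_arm:
  plan:
    - [0,0,0,0,0,0,-1]
    - [0,0,0,0,0,0,0.25]
    - [0,0,0,0,0,0,0.25]
    - [0,0,0,0,0,0,0.25]
    - [0,0,0,0,0,0,0.25]
    - [0,0,0,0,0,-20,0.25]
    - [0,0,0,0,0,-60,0.25]
    - [0,0,0,0,0,-100,0.25]
    - [0,0,0,0,0,-130,0.25]
    - [0,0,0,0,0,-130,0.25]

```text
time: 42.9
ee_pos: [0.5659, -0.0236, 0.1962]
eef_rot: [1.0, -0.012, 0.004, 0.0]
ft_force: [0.7, -0.2, 0.1]
width: 0.0543
grip_force: 0.0
```

Run:
```python
from h import *
w=grab("wrist"); discs(w,.108,.122,.697,-.028,.034); discs(w,.108,.122,.629,-.03,.03); discs(w,.108,.122,.563,-.026,.03)
c,s=np.cos(-.027),np.sin(-.027); dx,dy=629.9-178*c,-26.6-178*s; print("dial",dx,dy)
go((dx,dy,190,2.713))
```

```text
730 ((696.2786254882812, -29.45961570739746), 20.661327362060547) 0.11487261183540728
636 ((630.3056640625, -30.91730308532715), 20.52587890625) 0.11491753176923203
638 ((563.4468994140625, -25.862327575683594), 20.54335594177246) 0.11484917857128285
dial 451.964877058575 -21.79458390771616
now [564.8 -23.8 193.6] psi -0.024 J [ 0.57  0.27 -0.72  1.58  0.18  1.36 -1.77] F [-1.3 -0.  -0.4] w 0.0544 t 42.95
[0.006, -0.0, -2.737] [-112.9, 0.7, 3.2]
```

All three jars stand in the tub with mouths at 115 mm. Now back to the dial, turning the wrist so the fingers straddle the bar with range left for the clockwise turn.

Emit:
jog_arm:
  plan:
    - [0,0,-0.15,-20,0,0,0]
    - [0,0,-0.3,-50,0,0,0]
    - [0,0,-0.45,-80,0,0,0]
    - [0,0,-0.6,-105,0,0,0]
    - [0,0,-0.75,-113,1,0,0]
    - [0,0,-0.9,-113,1,0,0]
    - [0,0,-1.05,-113,1,0,0]
    - [0,0,-1.2,-113,1,0,0]
    - [0,0,-1.35,-113,1,0,0]
    - [0,0,-1.4,-113,1,0,0]
    - [0,0,-1.4,-113,1,0,0]

```text
time: 44.05
ee_pos: [0.45, -0.0223, 0.1905]
eef_rot: [0.772, 0.635, -0.001, -0.001]
ft_force: [0.4, -0.2, 0.6]
width: 0.0436
grip_force: 0.0
```

Run:
```python
from h import *
go((452,-21.8,190,2.713))
w=grab("wrist"); C=cloud(w); Z=C[...,2]; save(w,"w5.png"); pickle.dump(w,open("w5.pkl","wb"))
P=on_plane(w,np.argwhere((Z>.08)&(Z<.095)&(np.hypot(C[...,0]-.452,C[...,1]+.022)<.03))[:,::-1],.089)[:,:2]
print(len(P),cv2.minAreaRect((P*1000).astype(np.float32)))
```

```text
now [450.  -22.3 190.5] psi 1.376 J [ 0.74 -0.03 -0.77  1.85 -0.02  1.31 -0.21] F [ 0.4 -0.2  0.6] w 0.0436 t 44.05
[-0.001, -0.001, -1.337] [0.9, 1.9, 0.5]
644 ((452.7110595703125, -19.992116928100586), (15.346588134765625, 41.25519561767578), 64.38412475585938)
```

View pics/w5.png

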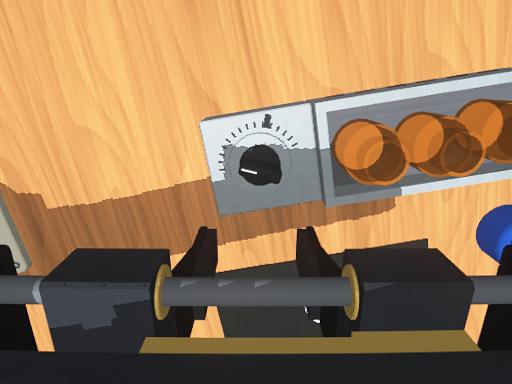

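The bar is at (261,164), pointing left in the view with the broad mark at (267,120). Axis is about (452,-21), bar direction 2.695 rad, dial about 0.42.

Emit:
jog_arm:
  plan:
    - [0,0,-0.15,1,2,0,-0.1]
    - [0,0,-0.3,1,2,0,-0.1]
    - [0,0,-0.45,1,2,0,-0.1]
    - [0,0,-0.6,1,2,0,-0.1]
    - [0,0,-0.75,1,2,0,-0.1]
    - [0,0,-0.9,1,2,0,-0.1]
    - [0,0,-1.05,1,2,0,-0.1]
    - [0,0,-1.2,1,2,0,-0.1]
    - [0,0,-1.32,1,2,0,-0.1]
    - [0,0,-1.32,1,2,0,-0.1]
    - [0,0,-1.32,1,2,0,-0.1]

```text
time: 45.2
ee_pos: [0.4526, -0.0217, 0.1912]
eef_rot: [0.223, 0.975, -0.0, -0.0]
ft_force: [0.8, 0.7, -1.0]
width: 0.0387
grip_force: 0.0
```

```bash
cat >> h.py <<'E'
def bar(w):
    C=cloud(w); Z=C[...,2]; m=(Z>.084)&(Z<.094)&(np.hypot(C[...,0]-.452,C[...,1]+.021)<.028)
    P=on_plane(w,np.argwhere(m)[:,::-1],.089)[:,:2]*1000; r=cv2.minAreaRect(P.astype(np.float32)); q=P-P.mean(0)
    v=np.linalg.svd(q,full_matrices=False)[2][0]; a=np.arctan2(v[1],v[0])%np.pi
    print(len(P),r,"dir",a,"dial",np.pi-.027-a)
E
python3 - <<'E'
from h import *
go((452.3,-21.3,26,2.70))
w=grab("wrist"); bar(w); bar(pickle.load(open("w5.pkl","rb")))
E
```

```text
now [452.6 -21.7 191.2] psi 2.691 J [ 0.72 -0.02 -0.75  1.84 -0.02  1.31  1.09] F [ 0.8  0.7 -1. ] w 0.0387 t 45.2
[-0.0, -0.0, -0.009] [0.3, 0.2, 165.2]
586 ((451.26287841796875, -20.348255157470703), (13.720982551574707, 40.94520950317383), 64.21483612060547) dir 2.708140134721396 dial 0.40645251886839695
611 ((452.5555725097656, -20.31601333618164), (14.637371063232422, 41.25886917114258), 64.53288269042969) dir 2.703316670420377 dial 0.41127598316941594
```

Emit:
jog_arm:
  plan:
    - [0,0,-0.01,0,0,45,-0.1]
    - [0,0,-0.01,0,0,90,-0.1]
    - [0,0,-0.01,0,0,130,-0.1]
    - [0,0,-0.01,0,0,155,-0.1]
    - [0,0,-0.01,0,0,164,-0.1]
    - [0,0,-0.01,0,0,164,-0.1]
    - [0,0,-0.01,0,0,164,-1]
    - [0,0,-0.01,0,0,164,-1]
    - [0,0,-0.01,0,0,164,-1]
    - [0,0,-0.01,0,0,164,-1]
    - [0,0,-0.01,0,0,164,-1]
    - [0,0,-0.01,0,0,164,-1]
  squeeze: 25

```text
time: 46.45
ee_pos: [0.4538, -0.0209, 0.0283]
eef_rot: [0.216, 0.976, 0.0, 0.001]
ft_force: [1.5, 5.6, 5.2]
width: 0.0141
grip_force: 25.0
```

Run:
```python
from h import *
go((452,-21,26,2.7-1.49))
print(status.read_state()["torque"],status.read_state()["grip_force"])
```

```text
now [453.8 -20.9  28.3] psi 2.706 J [ 0.67  0.19 -0.76  2.04  0.16  0.97  0.96] F [1.5 5.6 5.2] w 0.0141 t 46.45
[0.002, 0.0, 1.496] [1.6, -0.9, 2.3]
[ 1.11570858 -0.51064846 -0.07749708] 24.9979851488024
```

Emit:
jog_arm:
  plan:
    - [0,0,0.1,0,0,0,-1]
    - [0,0,0.24,0,0,0,-1]
    - [0,0,0.38,0,0,0,-1]
    - [0,0,0.52,0.5,0,0,-1]
    - [0,0,0.66,0.5,0,0,-1]
    - [0,0,0.8,0.5,0,0,-1]
    - [0,0,0.94,1,0,0,-1]
    - [0,0,1.08,1,0,0,-1]
    - [0,0,1.22,1,0,0,-1]
    - [0,0,1.36,1,0,0,-1]
    - [0,0,1.46,1,0,0,-1]
    - [0,0,1.491,1,0,0,-1]

```text
time: 47.65
ee_pos: [0.4535, -0.021, 0.0283]
eef_rot: [0.822, 0.569, 0.001, 0.001]
ft_force: [5.3, 2.5, 2.2]
width: 0.0138
grip_force: 25.0
```

Emit:
jog_arm:
  plan:
    - [0,0,0,0,0,0,-1]
    - [0,0,0,0,0,0,-1]
    - [0,0,0,0,0,0,-1]

```text
time: 47.95
ee_pos: [0.4535, -0.0209, 0.0283]
eef_rot: [0.821, 0.571, 0.001, 0.001]
ft_force: [5.4, 2.0, 1.4]
width: 0.0136
grip_force: 25.0
```

Run:
```python
from h import *
go((452,-21,26,np.pi-.027-1.9)); print(np.pi-.027-1.9)
```

```text
now [453.5 -20.9  28.3] psi 1.215 J [ 0.52  0.16 -0.6   2.05  0.11  0.96 -0.5 ] F [5.4 2.  1.4] w 0.0136 t 47.95
[0.003, -0.001, 0.0] [-0.6, -1.4, 2.3]
1.214592653589793
```

Release, rise and check the dial.

Emit:
jog_arm:
  plan:
    - [0,0,0,0,0,0,0.1]
    - [0,0,0,0,0,0,0.1]
    - [0,0,0,0,0,0,0.1]
    - [0,0,0,0,0,0,0.1]
    - [0,0,0,0,0,0,0.1]
    - [0,0,0,0,0,-25,0.1]
    - [0,0,0,0,0,-70,0.1]
    - [0,0,0,0,0,-120,0.1]
    - [0,0,0,0,0,-160,0.1]
    - [0,0,0,0,0,-165,0.1]
    - [0,0,0,0,0,-165,0.1]

```text
time: 49.05
ee_pos: [0.4525, -0.0214, 0.1934]
eef_rot: [0.821, 0.571, 0.001, 0.001]
ft_force: [-0.3, 0.8, -0.3]
width: 0.0477
grip_force: 0.0
```

Run:
```python
from h import *
go((452,-21,190,1.2))
w=grab("wrist"); bar(w); save(w,"w6.png",(170,80,370,225),4); pickle.dump(w,open("w6.pkl","wb"))
C=cloud(w); Z=C[...,2]; im=w["image"].astype(int).sum(2); q=np.hypot(C[...,0]-.4523,C[...,1]+.0208)
m=(abs(Z-.045)<.004)&(q<.052)&(q>.036)&(im<170); P=on_plane(w,np.argwhere(m)[:,::-1],.045)[:,:2]*1000; a=np.arctan2(P[:,1]+20.8,P[:,0]-452.3)
print(np.histogram(np.pi-.027-a%(2*np.pi),bins=np.arange(-.1,3,.1)))
```

```text
now [452.5 -21.4 193.4] psi 1.215 J [ 0.57 -0.03 -0.6   1.85 -0.02  1.32 -0.39] F [-0.3  0.8 -0.3] w 0.0477 t 49.05
[0.002, -0.0, 0.015] [0.2, -0.6, 3.4]
611 ((452.6105651855469, -20.34166145324707), (41.0816650390625, 13.786800384521484), 69.57479858398438) dir 1.2161619890008393 dial 1.8984306645889537
(array([1, 0, 0, 0, 0, 0, 0, 0, 0, 0, 3, 0, 0, 0, 0, 0, 0, 0, 0, 0, 0, 0,
       0, 0, 0, 1, 0, 2, 0, 3]), array([-0.1,  0. ,  0.1,  0.2,  0.3,  0.4,  0.5,  0.6,  0.7,  0.8,  0.9,
        1. ,  1.1,  1.2,  1.3,  1.4,  1.5,  1.6,  1.7,  1.8,  1.9,  2. ,
        2.1,  2.2,  2.3,  2.4,  2.5,  2.6,  2.7,  2.8,  2.9]))
```

View pics/w6.png

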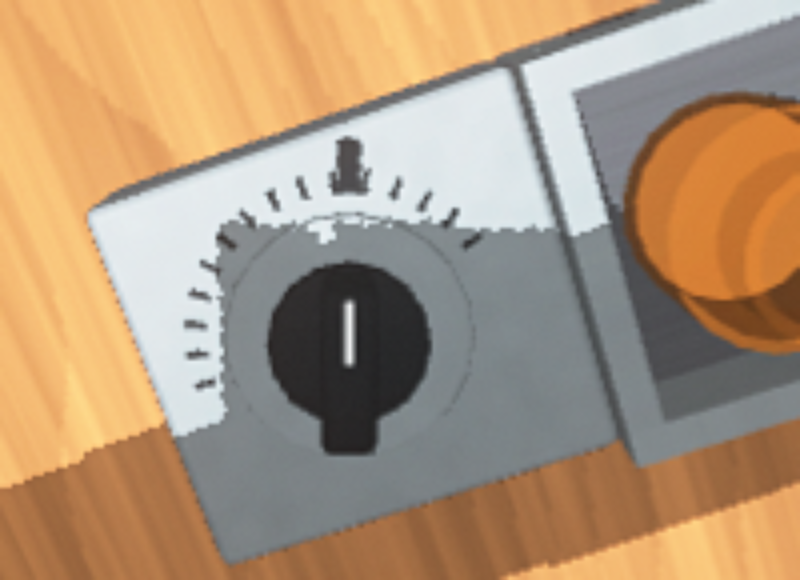

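The pointer line at (348,333) lines up with the broad mark at (348,165), and the dial measures 1.90. One last overall check before handing in.

Run:
```python
from h import *
t0,d0=pickle.load(open("c0.pkl","rb")); t=grab("top")
f=lambda t,m: np.round(np.median(cloud(t)[m],0)*1000,1)
for n,u in (("meter",(145,118,205,160)),("blue",(290,115,325,155))):
    for c in (t0,t):
        Z=cloud(c)[...,2]; m=reg(*u)&(Z>.03)&(Z<.12); print(n,m.sum(),f(c,m))
C=cloud(t); Z=C[...,2]; 
for n,m in (("cover",reg(300,160,410,290)&(Z>.012)&(Z<.024)&(C[...,1]<-.3)),("cap",reg(300,160,410,290)&(Z>.024)&(C[...,1]>-.29))): print(n,m.sum(),f(t,m))
m=reg(225,130,285,216)&(Z>.1)&(Z<.13); print("jars",m.sum(),f(t,m)); print("left in tray",[j[2] for j in jars(t)])
print(status.read_state()["ft_force"])
```

```text
meter 1578 [752.6 207.7  46.1]
meter 1583 [752.8 207.1  46.1]
blue 548 [ 746.3 -179.    73.6]
blue 550 [ 746.2 -179.2   73.9]
cover 2536 [ 494.8 -362.1   17.1]
cap 315 [ 494.4 -228.    30.1]
jars 180 [647.4 -25.5 114.1]
left in tray []
[ 0.11227987 -0.27384529 -0.41565471]
```

```bash
python3 -c "
from bench import order; print(order.close_job())"
```

```text
the job is handed in; nothing more can be done
None
```

The job is handed in: the cover and the one cap lie on the mat, all three jars stand open in the tub, the dial reads about 1.90 rad at the broad mark, and the meter and blue jar did not move. I have not seen the judge's result.

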